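Torque the last terminal nut

ROBOT

A 6-joint arm with a two-finger parallel gripper is mounted at the origin on the work surface. World frame = base frame: x ahead of the robot, y to its left, z up, the work surface at z = 0. Lengths are in m, angles in rad, forces in N, time in s.
With the tool pointing down it reaches from about 0.275 to 0.825 m from the base axis. Payload 5.2 kg.
Tool frame: the origin (TCP) lies midway between the tips of the shut fingers; the grasp point (between the pads) lies 19 mm behind it; z points along the fingers, y is the direction in which the jaws open and shut (so a half turn about z gives the same grasp; the last joint's range is limited). The gripper opens to 93 mm and grips with 3 to 60 N. Pads are 15 mm wide; open, the fingers measure 128 mm over their backs; the gripper's body (75 mm by 188 mm) begins 65 mm behind the grasp point.
Start: joints at [1.008, 0.259, 1.535, -0, 1.348, -0.203], TCP at [0.194, 0.515, 0.219] pointing down, gripper open.
Joint ranges: [-3.14, 3.14], [-0.91, 2.08], [0.19, 2.58], [-1.22, 4.36], [0.22, 2.71], [-3.12, 3.12]. Speed limits (rad/s): [2.57, 2.57, 3.14, 3.14, 3.14, 3.14].

INTERFACE

Orientations are given as a unit quaternion [x, y, z, w].
In Python, from bench import readout, viewer, workorder, spotter gives the robot as it stands.
- The arm moves only by the shell command python3 -m pendant 'ROWS' [FORCE]. ROWS is text: rows parted by semicolons, each of 5 numbers parted by spaces: the opening, from -1 (shut) to 1 (fully open), then the shift along the tool's x, y, z in cm, then the turn about the tool's z in rad. A call has exactly 10 rows; each row is the pose to reach, as a shift and turn from the pose commanded when the call began, along the tool's axes at that moment; what a row does not reach only later rows make up. A row lasts 1/10 s, in which the tool goes at most 50 mm and 8.59 degrees, less where a joint would pass 70% of its speed; a pose out of reach is approached as far as the arm can. A call with a gripper value outside its range is refused whole. The fingers move at their own pace and stop on an object; FORCE is the grip in N (left out, the last holds). Time passes only in rows, so rows that repeat a pose let the fingers close, or fill a call up. It gives the time, the measured TCP pose, the force and the opening at its end, in the units of the state.
- readout.observe(): the state, without advancing time (a new reading comes with each control period).
- viewer.camera(name): name is "scene" or "side" or "wrist"; returns the picture (384x512x3 uint8, red, green, blue); there is no depth.
- viewer.camera_model(name): a dict with "fov_y" (degrees; the focal length in pixels is half the picture's height over the tangent of half this angle, whatever the lens; pixels are square), "cx", "cy" (the principal point, pixels), "k1" (the pictures are not rectified: a ray, as slopes to the right and down, at radius r is drawn at 1 + k1 r^2 times it, then the intrinsics apply), "T" (4x4, takes a point from camera to world coordinates). Camera axes: x right, y up, looking along -z (the intrinsics and any distortion apply to the point x, -y, -z); pixel columns grow to the right and rows downward; lengths in m; the calibration is good to about 2 mm. A picture is of the moment at which its call begins: read the wrist's pose just before it. camera_model takes no time and is no camera call; for the wrist camera it gives the pose at the moment of the call.
- workorder.hand_in(): hands the job in, once; it reports no verdict.
Trained networks look in the newest picture that a camera, given by its name, has taken for a name from the list of things; names that differ only in an ending like _2 or _b are one class to them, and where a whole thing is asked for, a point or a joint stands for the part that bears it (a point fixed in the world has none). Each returns a list of dicts, best first, with "score" (0 to 1); they miss things now and then, are a little off and sometimes report something else, mostly with a low value. They report only what shows in the picture. A call takes as long as a camera call.
- spotter.look_for(camera, label): "point" ([column, row] in pixels, amid what is visible of it).
- spotter.trace(camera, label): "pixels" (384x512 bool, what is visible of it) and "point" ([column, row] in pixels, amid what is visible of it).
The state is a dict: "t": time; "qpos": joint angles; "qd": joint speeds; "effort": joint torques, N m; "eef_pos": TCP position; "orientation": TCP orientation; "wrist_force": force on the tool from outside, world axes, zero at the start; "ft_torque": the same for the moment, N m; "width": opening from 0.0 (shut) to 1.0 (fully open).
Only numpy, scipy, OpenCV 4.12 (cv2) and the standard library are available. Lean on these libraries where they do the work, as an engineer would, in place of code of your own. Each camera call takes 0.05 s, during which the arm holds its last target.

TASK

Two of the terminal's three nuts are finished and capped; tighten the one still bare. Put the ring of the torque wrench fully down over it, turn it clockwise by the grip until the wrench trips and its handle gives way, then stop at once, without driving the handle on to its stop. Ease off, lift the wrench off without loosening the nut, lay it flat on the black tool mat, let go of it, and leave the other parts on the bench alone.

Things in the scene. Friction and masses are not known exactly. Their poses are not given: they have to be found in the camera images.
- terminal: Black moulded three-pole stud terminal screwed to an aluminium jig plate (110 x 200 x 10 mm), fixed to the bench; origin at the centre of the plate's underside, y along the row of poles. Poles at y = -45 (bare nut), 0 and +45 mm (capped), each with a copper strap 82 x 22 mm along x, its top 44 mm above the bench. Ribs between the poles reach 45.5 mm. Around the bare pole nothing else is higher.
- caps (a point): Top of the middle pole's cap, 71 mm above the bench. The two finished poles carry black round caps 33 mm wide.
- nut_centre (a point): Bare square steel locking nut: 22 mm across flats, 11 mm high, top 2 mm bevelled. Point on its axis, half-way up, 52 mm above the bench; x through the middle of a flat, z up; the axes turn with the nut. It tightens clockwise from above; 0.8 to 1.1 N m moves it at first, and it grows stiffer. How far it must turn until the wrench trips varies, about 0.4 to 1 rad. About 0.5 N m loosens it again.
- washer (a point): Centre of the top of the washer (36 mm wide) under the bare nut, 46.5 mm above the bench: the ring rests on it when fully down. A 14 mm brass stud passes through washer and nut and stands up to 67 mm.
- wrench: Torque wrench, 238 mm long, about 0.5 kg; it balances about 120 mm from the ring centre. Origin and axes as point ring. Lies level on the tool mat at the start, its axis 16 mm above the bench, handle towards the robot.
- ring (a point): Centre of the wrench's steel ring with a square hole: 24 mm across flats inside, about 40 mm outside, 12 mm thick, level with the handle's axis. x points from the ring along the wrench to the handle and passes through the middle of a flat; z up. It fits the nut every 90 degrees with about 5 degrees of play either way. Fully down on the washer, this point is 52.5 mm above the bench.
- neck (a point): Middle of the cam housing (a disc 49 mm wide, 11 mm thick) between ring and tube, 31 mm from the ring centre. A spring detent in it keeps handle and ring straight. At 1.2 to 1.3 N m clockwise it trips: the handle swings on clockwise about the ring's axis while ring and nut stay, and the torque falls to about a third over 0.25 rad; hard stop at 0.30 rad. Springs straight when eased. Counter-clockwise it is rigid.
- grip (a point): Middle of the wrench's black handgrip, on its axis, 145 mm from the ring centre; x points on along the handle, away from the ring; z up. The grip is flat-sided, 24 mm wide and 26 mm high, from 95 to 215 mm from the ring centre; the tube before it is 19 mm thick. Pushed square to the handle at this point, the nut turns at 6 to 8 N and the wrench trips at about 8.5 N; nearer the ring it takes more.
- tool_mat: Black rubber tool mat, 320 x 130 x 3 mm, fixed to the bench; origin at the centre of its underside, x along its length. The wrench lies on it at the start with the handle towards the robot.
- holder_a: Bystander: black moulded contact holder 46 x 16 x 13 mm; origin under its centre.
- holder_b: Bystander: a second black moulded contact holder, 46 x 16 x 13 mm; origin under its centre.
- holder_c: Bystander: a third black moulded contact holder, 46 x 16 x 13 mm; origin under its centre.
- clip_a: Bystander: bent copper clip 43 x 9 x 11 mm; origin under its centre.
- clip_b: Bystander: a second bent copper clip 43 x 9 x 11 mm; origin under its centre.
- screwdriver: Bystander: screwdriver lying on the bench; origin under its centre.
- oil_bottle: Bystander: small white bottle 32 mm wide, 85 mm high; origin under its centre.
- dish: Bystander: white plastic bowl 90 mm wide, 28 mm high; origin under its centre.

How it is judged:
By the outcome, as a careful person would: the job done as asked, in the order asked, and still so for the second after the job is handed in, with the robot touching nothing.
It also fails if it takes over 67 s, if anything falls off the work surface, if the arm or the gripper's body presses on something with over 40 N, if the wrist force passes 120 N, or if a joint passes its speed limit or range.

## Working session

There is one attempt and no reset: what is moved stays moved. The work goes in short steps, Python scripts to look and compute and a shell command to move; the robot and the scene stay as the last step left them, time stands still between calls to the robot, and variables do not carry over. Pictures are saved under pics/ and viewed, and the job is handed in when it is done.

```bash
ls; mkdir -p pics
cat > h.py <<'E'
import numpy as np, cv2
from bench import readout, viewer, workorder, spotter
def snap(cam,fn):
    im=viewer.camera(cam); cv2.imwrite('pics/'+fn,im[:,:,::-1]); return im
def K(m):
    f=192/np.tan(np.radians(m['fov_y'])/2); return np.array([[f,0,m['cx']],[0,f,m['cy']],[0,0,1]])
def ray(m,px):
    k=K(m); p=cv2.undistortPoints(np.array([[px]],float),k,np.array([m['k1'],0,0,0.]))[0,0]
    # OpenCV: r_d=r(1+k1 r^2)
    T=np.array(m['T']); d=T[:3,:3]@np.array([p[0],-p[1],-1]); return T[:3,3],d
def onz(m,px,z):
    o,d=ray(m,px); return o+d*(z-o[2])/d[2]
def proj(m,P):
    T=np.array(m['T']); c=T[:3,:3].T@(np.array(P,float)-T[:3,3]); c=np.array([c[0],-c[1],-c[2]])
    return cv2.projectPoints(c.reshape(1,3),np.zeros(3),np.zeros(3),K(m),np.array([m['k1'],0,0,0.]))[0].ravel()
E
python3 - <<'E'
from h import *
s=readout.observe(); print({k:np.round(v,3) for k,v in s.items()})
for c in ['scene','side','wrist']:
    snap(c,f'a_{c}.png'); m=viewer.camera_model(c); print(c,m['fov_y'],m['k1'],np.round(m['T'],3).tolist())
E
```

```text
pics
{'t': np.float64(0.0), 'qpos': array([ 1.008,  0.259,  1.536,  0.   ,  1.348, -0.203]), 'qd': array([-0.001,  0.002, -0.001,  0.   ,  0.   ,  0.   ]), 'effort': array([-1.0000e-03, -4.3730e+01, -2.8399e+01,  7.2000e-02,  4.1000e-02,
       -0.0000e+00]), 'eef_pos': array([0.193, 0.514, 0.218]), 'orientation': array([ 0.179,  0.984, -0.001, -0.   ]), 'wrist_force': array([-0.937,  0.217,  0.7  ]), 'ft_torque': array([ 0.037, -0.022,  0.044]), 'width': np.float64(1.001)}
scene 43.79982039874788 -0.05093708671851352 [[-0.611, -0.543, 0.576, 1.393], [0.791, -0.437, 0.428, 0.635], [0.019, 0.717, 0.697, 1.06], [0.0, 0.0, 0.0, 1.0]]
side 55.57609872616284 0.023061437499976658 [[0.989, 0.104, -0.109, 0.501], [-0.149, 0.59, -0.794, -0.622], [-0.018, 0.801, 0.599, 0.579], [0.0, 0.0, 0.0, 1.0]]
wrist 65.7241758703855 -0.032311487880548904 [[0.353, -0.896, -0.269, 0.118], [0.936, 0.337, 0.103, 0.543], [-0.002, -0.288, 0.958, 0.384], [0.0, 0.0, 0.0, 1.0]]
```

View pics/a_scene.png

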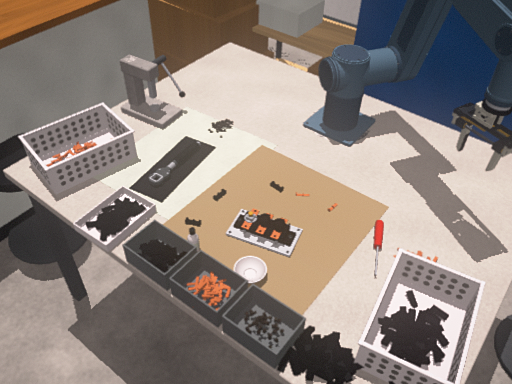

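View pics/a_side.png

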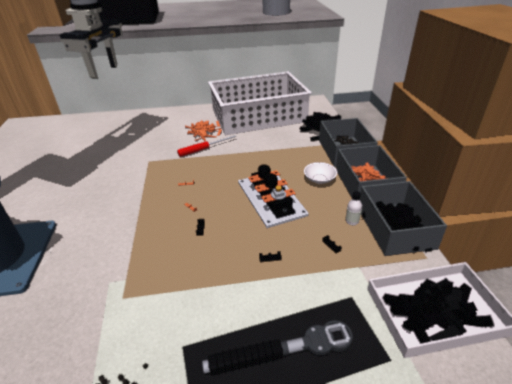

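View pics/a_wrist.png

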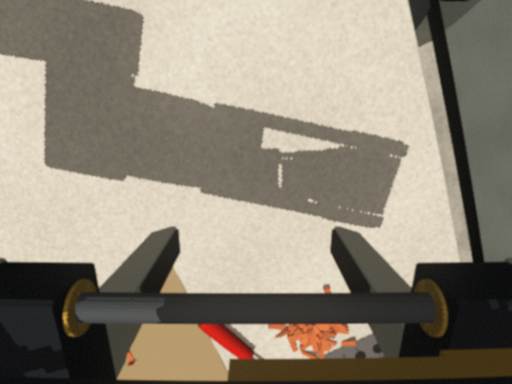

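The scene view shows the mat and wrench at about (175,165) and the terminal at (265,230). In the side view the wrench lies from grip (245,355) to ring (337,333), the terminal is at (272,195), and the bare nut is at its near end. I'll measure these next.

Run:
```python
from h import *
Z=dict(ring=.016,neck=.016,grip=.016,nut_centre=.052,washer=.0465,caps=.071,tool_mat=.003,terminal=.03)
for c in ['scene','side']:
    viewer.camera(c); m=viewer.camera_model(c)
    for l,z in Z.items():
        r=spotter.look_for(c,l)
        for q in r[:2]: print(c,l,round(q['score'],2),np.round(q['point'],1),np.round(onz(m,q['point'],z),4))
print(readout.observe()['t'])
im=cv2.imread('pics/a_side.png'); cv2.imwrite('pics/crop1.png',cv2.resize(im[150:240,220:340],None,fx=6,fy=6,interpolation=cv2.INTER_CUBIC))
cv2.imwrite('pics/crop2.png',cv2.resize(im[290:384,180:400],None,fx=3.6,fy=3.6,interpolation=cv2.INTER_CUBIC))
```

```text
scene ring 0.89 [173.1 161.5] [ 0.5679 -0.3145  0.016 ]
scene neck 0.68 [175.1 159.4] [ 0.5557 -0.317   0.016 ]
scene grip 0.85 [179.  159.6] [ 0.5482 -0.306   0.016 ]
scene nut_centre 0.63 [250.6 215.3] [0.6287 0.0632 0.052 ]
scene nut_centre 0.54 [172.2 163.1] [ 0.6039 -0.2783  0.052 ]
scene washer 0.87 [264.8 232.9] [0.6535 0.1332 0.0465]
scene caps 0.92 [264.1 229.6] [0.6628 0.1366 0.071 ]
scene tool_mat 0.7 [171.  169.9] [ 0.5933 -0.3011  0.003 ]
scene terminal 0.62 [265.2 231. ] [0.6349 0.1216 0.03  ]
side ring 0.63 [277.3 349.8] [ 0.5624 -0.3064  0.016 ]
side neck 0.89 [275.5 349.9] [ 0.5595 -0.3061  0.016 ]
side neck 0.67 [279.4 350.4] [ 0.5656 -0.308   0.016 ]
side grip 0.97 [272.3 350.2] [ 0.5543 -0.3058  0.016 ]
side nut_centre 0.27 [271.8 196.5] [0.6148 0.0497 0.052 ]
side washer 0.72 [274.5 345.8] [ 0.556  -0.3164  0.0465]
side washer 0.68 [270.  198.9] [0.6102 0.0483 0.0465]
side caps 0.87 [272.1 196.6] [0.6113 0.0251 0.071 ]
side tool_mat 0.68 [296.5 353.5] [ 0.5938 -0.3104  0.003 ]
side terminal 0.87 [269.1 198.7] [0.6115 0.0702 0.03  ]
1.05
```

View crops.

View pics/crop1.png

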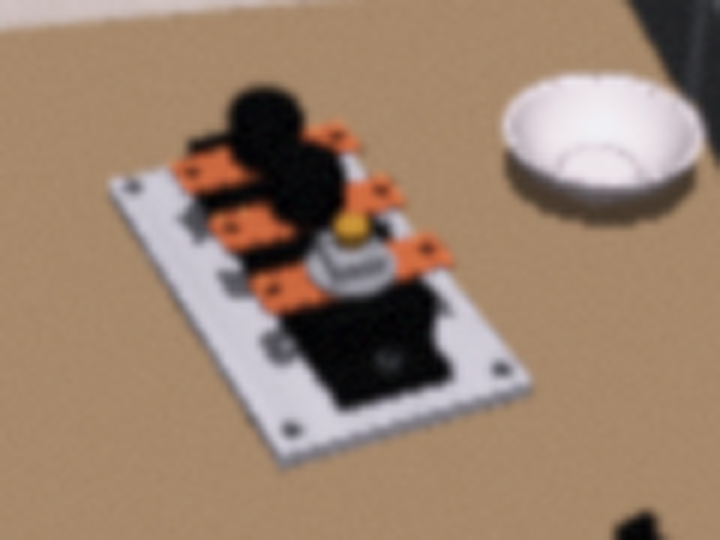

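View pics/crop2.png

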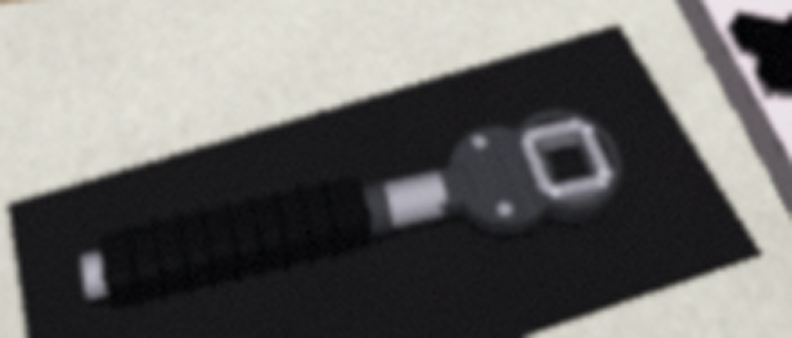

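Run:
```python
from h import *
im=cv2.imread('pics/a_scene.png'); cv2.imwrite('pics/crop3.png',cv2.resize(im[195:260,215:315],None,fx=8,fy=8,interpolation=cv2.INTER_CUBIC))
cv2.imwrite('pics/crop4.png',cv2.resize(im[130:205,125:225],None,fx=8,fy=8,interpolation=cv2.INTER_CUBIC))
for c in ['scene','side']:
    m=viewer.camera_model(c); print(m)
```

```text
{'fov_y': 43.79982039874788, 'cx': 252.10175650162938, 'cy': 195.45119126215943, 'k1': -0.05093708671851352, 'T': array([[-0.61141908, -0.5430763 ,  0.57553005,  1.3931828 ],
       [ 0.79108071, -0.43688986,  0.42815716,  0.63541258],
       [ 0.01892123,  0.71707418,  0.69673998,  1.05999172],
       [ 0.        ,  0.        ,  0.        ,  1.        ]])}
{'fov_y': 55.57609872616284, 'cx': 262.5381479526964, 'cy': 190.3782965621525, 'k1': 0.023061437499976658, 'T': array([[ 0.98862509,  0.10381478, -0.10882521,  0.50094176],
       [-0.14929576,  0.58983267, -0.79360456, -0.62166967],
       [-0.01819922,  0.80082452,  0.59862248,  0.57933764],
       [ 0.        ,  0.        ,  0.        ,  1.        ]])}
```

View pics/crop3.png

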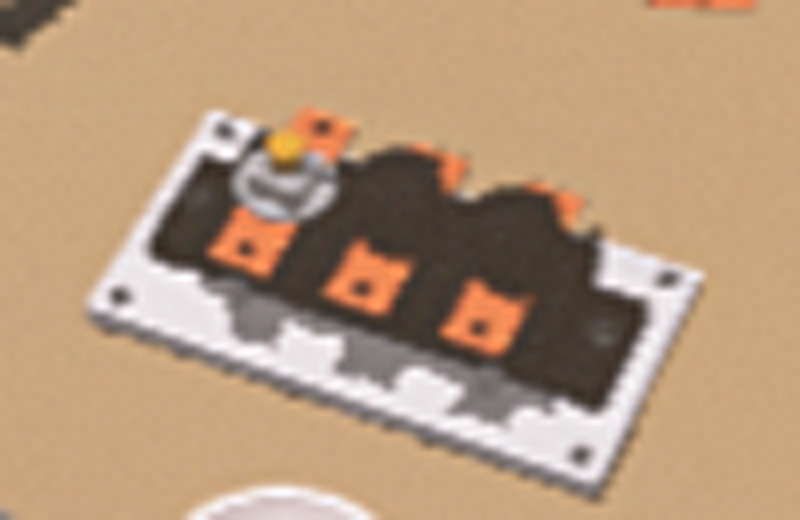

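View pics/crop4.png

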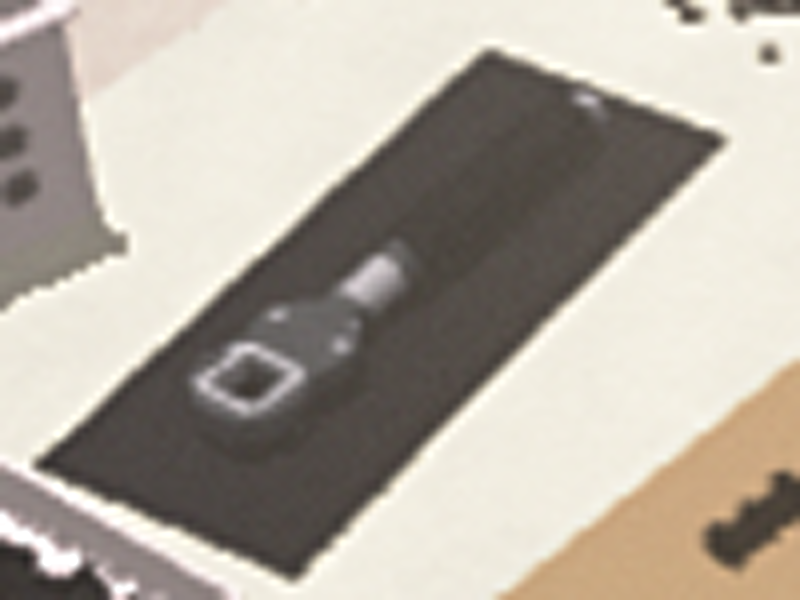

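Run:
```python
from h import *
ms=viewer.camera_model('scene'); md=viewer.camera_model('side')
def c4(m,off,s,pts,z):
    for p in pts:
        print(np.round(onz(m,(np.array(p)+.5)/s-.5+np.array(off),z),4)[:2],end=' ')
    print()
c4(ms,(215,195),8,[(213,112),(90,312),(600,492),(703,278)],.01)
c4(md,(220,150),6,[(110,180),(285,458),(530,383)],.01)
print('nut top'); c4(ms,(215,195),8,[(285,178),(285,143)],.05);c4(md,(220,150),6,[(350,258),(352,226)],.05)
print('stud top .067');c4(ms,(215,195),8,[(285,143)],.067);c4(md,(220,150),6,[(352,226)],.067)
print('mat');c4(ms,(125,130),8,[(488,48),(38,465),(295,578),(727,140)],.003)
c4(md,(180,290),3.6,[(12,205),(618,28),(757,252)],.003)
print('ring top .022, ring sq centre; end cap');c4(ms,(125,130),8,[(248,380),(585,98)],.02);c4(md,(180,290),3.6,[(567,158),(93,275)],.02)
```

```text
[ 0.5925 -0.0006] [0.6999 0.0279] [0.6527 0.2208] [0.5462 0.1936] 
[0.5457 0.1933] [ 0.5943 -0.0042] [0.6979 0.023 ] 
nut top
[0.6328 0.0648] [0.6189 0.054 ] 
[0.6323 0.0649] [0.637  0.0861] 
stud top .067
[0.6319 0.0638] 
[0.6327 0.0633] 
mat
[ 0.4245 -0.3941] [ 0.7395 -0.3441] [ 0.7202 -0.2174] [ 0.4069 -0.2657] 
[ 0.4085 -0.268 ] [ 0.7201 -0.2194] [ 0.7399 -0.3437] 
ring top .022, ring sq centre; end cap
[ 0.6627 -0.3   ] [ 0.4397 -0.3192] 
[ 0.6657 -0.2964] [ 0.4468 -0.3167]
```

```bash
cat >> h.py <<'E'
from scipy.spatial.transform import Rotation as R
def tool():
    s=readout.observe(); return np.array(s['eef_pos']),R.from_quat(s['orientation']).as_matrix(),s
def yaw(Rm): return np.degrees(np.arctan2(Rm[1,0],Rm[0,0]))
def go(P,yawdeg,p=None,Rm=None):
    if p is None: p,Rm,_=tool()
    d=Rm.T@(np.array(P)-p)*100
    dy=(yawdeg-yaw(Rm)+180)%360-180
    print('shift cm',np.round(d,2),'turn',round(-np.radians(dy),3),'(alt',round(-np.radians(dy)+2*np.pi*np.sign(dy),3),')')
E
python3 - <<'E'
from h import *
p,Rm,s=tool(); m=viewer.camera_model('wrist'); T=np.array(m['T'])
rel_R=Rm.T@T[:3,:3]; rel_p=Rm.T@(T[:3,3]-p)
print(np.round(rel_p,4),p,yaw(Rm))
np.savez('rel.npz',R=rel_R,p=rel_p)
for dx in (0,.02,.04):
  for z in (.15,.2):
    a=np.radians(5); xh=np.array([np.cos(a),np.sin(a),0]); yh=np.array([np.sin(a),-np.cos(a),0]); R2=np.stack([xh,yh,[0,0,-1]],1)
    P=np.array([.6325,.065,0])-dx*xh+[0,0,z]
    T2=np.eye(4);T2[:3,:3]=R2@rel_R;T2[:3,3]=P+R2@rel_p
    m2=dict(m);m2['T']=T2; print(dx,z,proj(m2,[.6325,.065,.0575]))
    if dx==.02: go(P,5)
E
```

```text
[ 8.060e-02 -1.000e-04 -1.657e-01] [0.19361514 0.5147929  0.21866118] 159.38374599994273
0 0.15 [255.09062415 195.75577002]
0 0.2 [255.0695227  181.85027937]
0.02 0.15 [255.0769097  174.31778334]
shift cm [-55.11 -27.51   6.86] turn 2.695 (alt -3.589 )
0.02 0.2 [255.05748034 163.44637635]
shift cm [-55.11 -27.51   1.86] turn 2.695 (alt -3.589 )
0.04 0.15 [255.06249646 151.9451533 ]
0.04 0.2 [255.04492997 144.37392367]
```

```bash
python3 -m pendant '1 -55 -27.5 2 2.69;1 -55 -27.5 2 2.69;1 -55 -27.5 2 2.69;1 -55 -27.5 2 2.69;1 -55 -27.5 2 2.69;1 -55 -27.5 2 2.69;1 -55 -27.5 2 2.69;1 -55 -27.5 2 2.69;1 -55 -27.5 2 2.69;1 -55 -27.5 2 2.69'
python3 - <<'E'
from h import *
go([.6125,.063,.155],5); print(tool()[0])
E
```

```text
t: 2.05
eef_pos: [0.5345, 0.1465, 0.2026]
orientation: [0.803, 0.595, 0.0, 0.0]
wrist_force: [0.3, 1.1, 0.3]
width: 1.0
shift cm [-5.72  9.89  4.76] turn 1.188 (alt -5.095 )
[0.53451598 0.14647974 0.20255614]
```

```bash
python3 -m pendant '1 -5.5 9.7 4.6 1.19;1 -5.5 9.7 4.6 1.19;1 -5.5 9.7 4.6 1.19;1 -5.5 9.7 4.6 1.19;1 -5.5 9.7 4.6 1.19;1 -5.5 9.7 4.6 1.19;1 -5.5 9.7 4.6 1.19;1 -5.5 9.7 4.6 1.19;1 -5.5 9.7 4.6 1.19;1 -5.5 9.7 4.6 1.19'
python3 - <<'E'
from h import *
p,Rm,s=tool(); print(p,yaw(Rm),s['wrist_force'],s['ft_torque'])
m=viewer.camera_model('wrist');im=snap('wrist','nut1.png'); np.savez('m_nut1.npz',**m)
for l,z in [('nut_centre',.0575),('washer',.0465)]:
    for q in spotter.trace('wrist',l)[:2]: print(l,q['score'],q['point'],q['pixels'].sum(),onz(m,q['point'],z))
E
```

```text
t: 3.05
eef_pos: [0.6106, 0.0679, 0.1564]
orientation: [0.999, 0.048, -0.0, 0.0]
wrist_force: [0.6, 0.0, -0.6]
width: 1.002
[0.61062816 0.06789382 0.15637108] 5.4791166804178495 [ 0.64119114  0.03948977 -0.63721956] [0.01805338 0.12806913 0.03930473]
nut_centre 0.91 [258.0, 162.6] 347 [0.63977042 0.06772646 0.0575    ]
washer 0.96 [223.0, 164.8] 18662 [0.6325044  0.09999815 0.0465    ]
```

View pics/nut1.png

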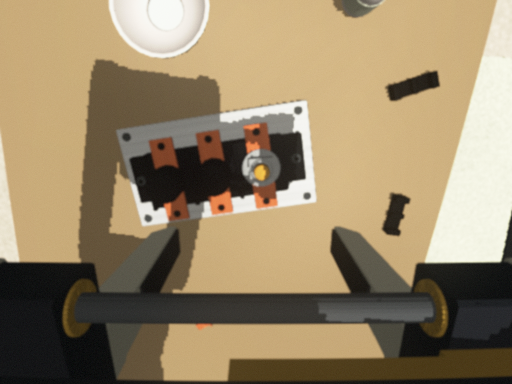

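The wrist view shows the plate, with the bare nut and brass stud at about (260,168) and the caps at (168,180) and (215,177). I'll zoom in on the nut.

Run:
```python
import cv2
im=cv2.imread('pics/nut1.png'); cv2.imwrite('pics/nut1c.png',cv2.resize(im[140:200,225:300],None,fx=10,fy=10,interpolation=cv2.INTER_CUBIC))
```

```text
(no output)
```

View pics/nut1c.png

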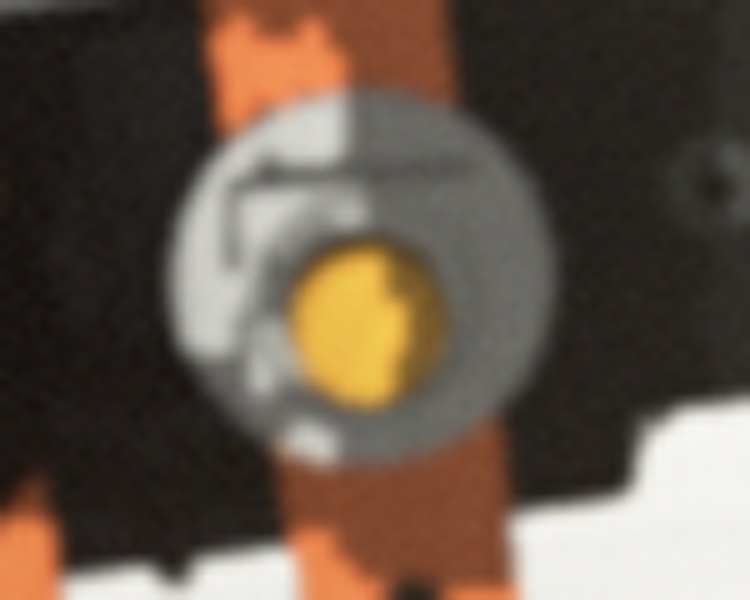

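Run:
```python
from h import *
m=dict(np.load('m_nut1.npz'));
m['cx']=float(m['cx']);m['cy']=float(m['cy']);m['k1']=float(m['k1']);m['fov_y']=float(m['fov_y'])
f=lambda x,y:(x/10+225-.45,y/10+140-.45)
print('washer',onz(m,f(360,278),.0465),'stud',onz(m,f(368,327),.067))
a=onz(m,f(240,178),.052);b=onz(m,f(470,160),.052); print('edge',a,b,np.degrees(np.arctan2(*(b-a)[[1,0]])))
im=cv2.imread('pics/nut1.png')[140:200,225:300]
im=cv2.resize(im,None,fx=10,fy=10,interpolation=cv2.INTER_CUBIC)
im=cv2.convertScaleAbs(im,alpha=1.6)
c=(onz(m,f(360,278),.0465)+onz(m,f(368,327),.067))/2
out=[]
for yw in (-4,0,5,10):
    o=im.copy()
    for z,h,col in ((.0465,.011,(0,255,0)),(.0555,.011,(255,255,0)),(.0575,.0095,(0,0,255))):
        pts=[]
        for k in range(4):
            t=np.radians(yw+45+90*k); P=[c[0]+h*2**.5*np.cos(t),c[1]+h*2**.5*np.sin(t),z]; q=proj(m,P); pts.append(((q-[225-.45,140-.45])*10))
        cv2.polylines(o,[np.int32(pts)],True,col,1)
    out.append(cv2.putText(o,str(yw),(20,40),0,1,(255,255,255),2)[100:500,120:600])
cv2.imwrite('pics/nutov.png',cv2.resize(np.vstack([np.hstack(out[:2]),np.hstack(out[2:])]),(720,600)))
```

```text
washer [0.63339838 0.06455865 0.0465    ] stud [0.63330212 0.06424702 0.067     ]
edge [0.64276574 0.07665448 0.052     ] [0.64640737 0.05586204 0.052     ] -80.06587797684367
```

View pics/nutov.png

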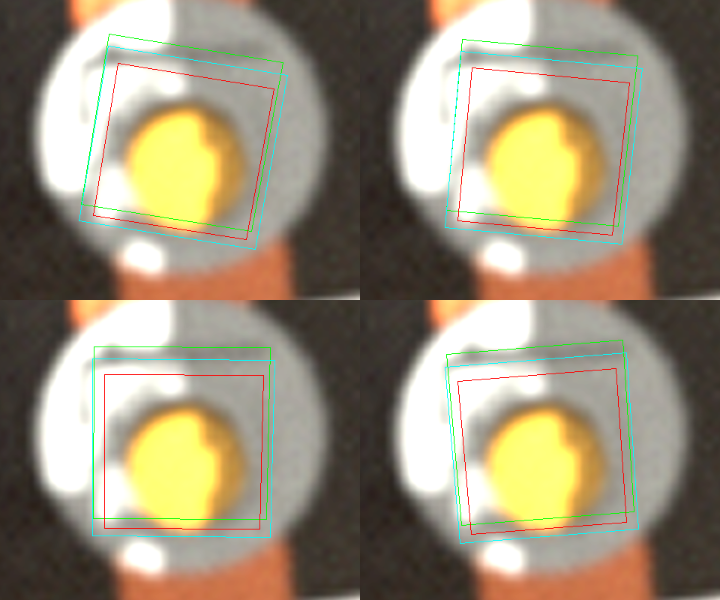

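Run:
```python
from h import *
go([.5426,-.3097,.15],5.2)
```

```text
shift cm [-10.31  36.96   0.64] turn 0.003 (alt -6.28 )
```

```bash
python3 -m pendant '1 -10.3 37 0.6 0;1 -10.3 37 0.6 0;1 -10.3 37 0.6 0;1 -10.3 37 0.6 0;1 -10.3 37 0.6 0;1 -10.3 37 0.6 0;1 -10.3 37 0.6 0;1 -10.3 37 0.6 0;1 -10.3 37 0.6 0;1 -10.3 37 0.6 0'
python3 - <<'E'
from h import *
p,Rm,s=tool(); print(p,yaw(Rm))
m=viewer.camera_model('wrist');im=snap('wrist','wr1.png'); np.savez('m_wr1.npz',**m)
for l in ['wrench']:
    for q in spotter.trace('wrist',l)[:2]:
        print(l,q['score'],q['point'],q['pixels'].sum()); np.save('mask_wr.npy',q['pixels']); break
E
```

```text
t: 4.2
eef_pos: [0.5415, -0.3106, 0.1501]
orientation: [0.999, 0.045, -0.0, -0.0]
wrist_force: [-0.7, 0.7, -1.1]
width: 1.004
[ 0.54152922 -0.31055932  0.15009197] 5.199220775165498
wrench 0.81 [254.6, 115.8] 6687
```

View pics/wr1.png

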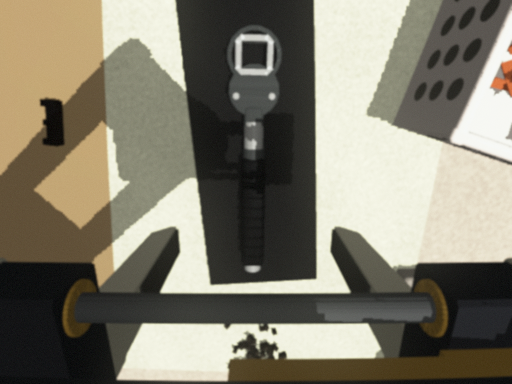

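The whole wrench shows: ring hole at about (255,53), neck at (254,92) and end cap at (252,268). A holder is visible off to the left. Next I'll compute the axis.

Run:
```python
from h import *
m={k:(v if v.ndim else float(v)) for k,v in np.load('m_wr1.npz').items()}
im=cv2.imread('pics/wr1.png'); a=cv2.resize(im[15:145,205:305],None,fx=6,fy=6,interpolation=cv2.INTER_CUBIC)[:600]
b=cv2.convertScaleAbs(cv2.resize(im[240:280,230:275],None,fx=6,fy=6,interpolation=cv2.INTER_CUBIC),alpha=1.5)
o=np.zeros((600,800,3),np.uint8);o[:,:600]=a[:600]; o=o[:, :800]; o[:200,600:]=cv2.resize(b,(200,200)) ; cv2.imwrite('pics/wr1c.png',o)
M=np.load('mask_wr.npy'); 
for r in range(130,260,20):
    c=np.where(M[r])[0]; print(r,c.min(),c.max(),onz(m,((c.min()+c.max())/2,r),.022)[:2])
for px,z in (((255.5,53),.021),((254,92),.0215),((252,269),.018)): print(px,onz(m,px,z))
```

```text
130 244 262 [ 0.5966898  -0.30379949]
150 244 263 [ 0.57733389 -0.30600715]
170 241 264 [ 0.55711866 -0.30679047]
190 241 264 [ 0.53620632 -0.3086278 ]
210 241 263 [ 0.51439469 -0.31001654]
230 241 263 [ 0.49170334 -0.31199749]
250 241 262 [ 0.46795528 -0.31351982]
(255.5, 53) [ 0.66590914 -0.29996319  0.021     ]
(254, 92) [ 0.631848   -0.30163272  0.0215    ]
(252, 269) [ 0.44207411 -0.3162921   0.018     ]
```

View pics/wr1c.png

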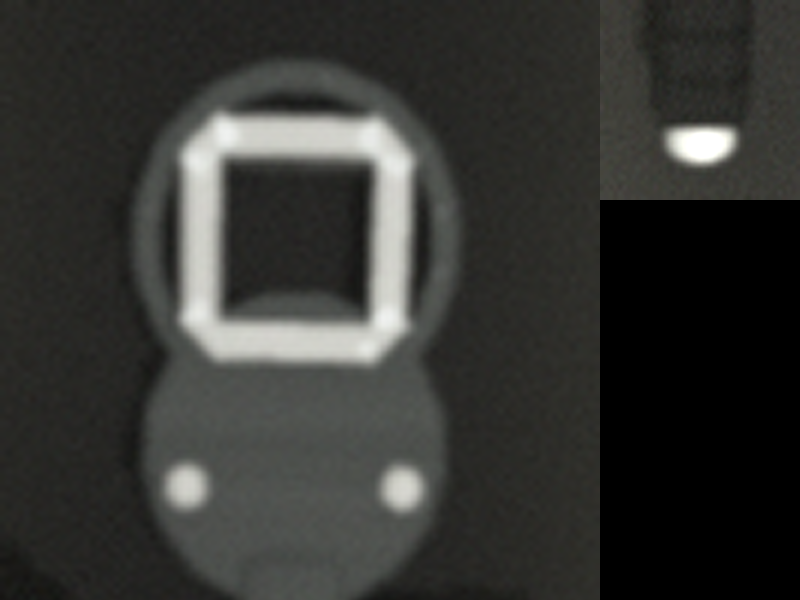

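```bash
python3 -m pendant '1 0.3 -0.1 5 0.01;1 0.3 -0.1 10 0.01;1 0.3 -0.1 13 0.01;1 0.3 -0.1 14.3 0.01;1 0.3 -0.1 14.3 0.01;-1 0.3 -0.1 14.3 0.01;-1 0.3 -0.1 14.3 0.01;-1 0.3 -0.1 14.3 0.01;-1 0.3 -0.1 14.3 0.01;-1 0.3 -0.1 14.3 0.01' 60
python3 - <<'E'
from h import *
p,Rm,s=tool(); print(p,yaw(Rm),s['wrist_force'],s['ft_torque'],s['width'])
snap('side','gr1_s.png');m=viewer.camera_model('wrist');im=snap('wrist','gr1.png'); np.savez('m_gr1.npz',**m)
E
```

```text
t: 5.3
eef_pos: [0.5451, -0.309, 0.0081]
orientation: [0.999, 0.041, 0.0, 0.0]
wrist_force: [0.1, 0.8, -0.3]
width: 0.612
[ 0.545071   -0.30902022  0.00805909] 4.676968812382408 [ 0.07263683  0.84635962 -0.25222135] [-0.02126947  0.16090491 -0.02481784] 0.6121023663648819
```

View pics/gr1.png

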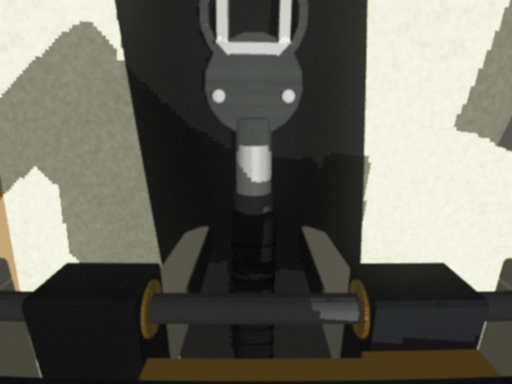

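View pics/gr1_s.png

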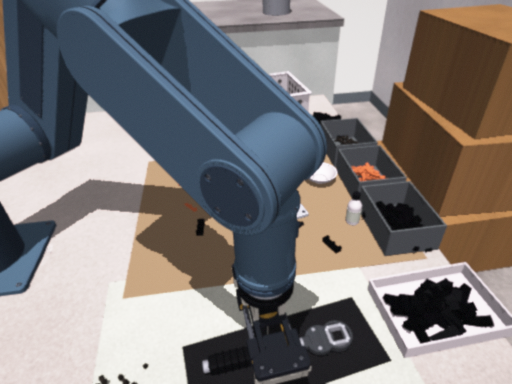

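The fingers straddle the grip but are still closing, and only half of the ring hole is in view. I'll move 1.3 cm nearer the ring and slightly lower, then close.

```bash
python3 -m pendant '0.3 1.3 0 0 0;0.3 1.3 0 0.2 0;0.3 1.3 0 0.2 0;-1 1.3 0 0.25 0;-1 1.3 0 0.25 0;-1 1.3 0 0.25 0;-1 1.3 0 0.25 0;-1 1.3 0 0.25 0;-1 1.3 0 0.25 0;-1 1.3 0 0.25 0' 60
python3 -m pendant '-1 0 0 0 0;-1 0 0 0 0;-1 0 0 0 0;-1 0 0 0 0;-1 0 0 -1 0;-1 0 0 -3 0;-1 0 0 -6 0;-1 0 0 -9 0;-1 0 0 -11 0;-1 0 0 -11 0' 60
python3 - <<'E'
from h import *
p,Rm,s=tool(); print(p,yaw(Rm),s['wrist_force'],s['ft_torque'],s['width'])
snap('side','gr2_s.png');m=viewer.camera_model('wrist');im=snap('wrist','gr2.png'); np.savez('m_gr2.npz',**m)
E
```

```text
t: 6.4
eef_pos: [0.5578, -0.3076, 0.005]
orientation: [0.999, 0.041, -0.0, -0.0]
wrist_force: [-0.7, 0.5, 0.9]
width: 0.253
t: 7.4
eef_pos: [0.5595, -0.309, 0.1184]
orientation: [0.999, 0.041, 0.002, 0.002]
wrist_force: [0.8, -0.2, -4.3]
width: 0.252
[ 0.55947901 -0.30900422  0.11838113] 4.690219193721821 [ 0.77935829 -0.16560685 -4.34755321] [-0.11001854  0.05367496 -0.02702134] 0.2517567549357102
```

View pics/gr2.png

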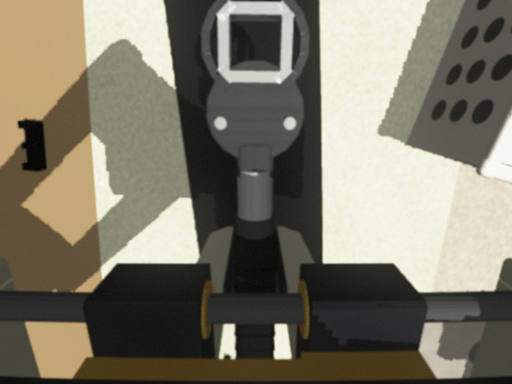

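View pics/gr2_s.png

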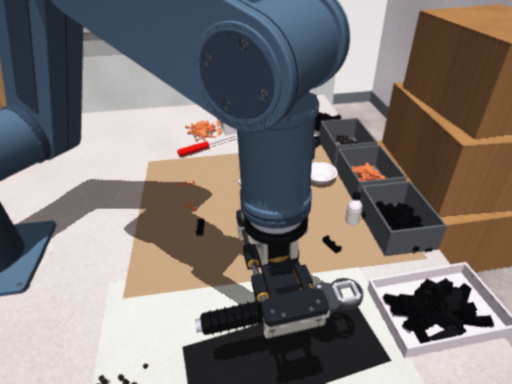

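Run:
```python
from h import *
im=cv2.imread('pics/gr2.png'); cv2.imwrite('pics/gr2c.png',cv2.resize(cv2.convertScaleAbs(im[0:150,190:320],alpha=1.3),None,fx=4,fy=4,interpolation=cv2.INTER_CUBIC))
```

```text
(no output)
```

View pics/gr2c.png

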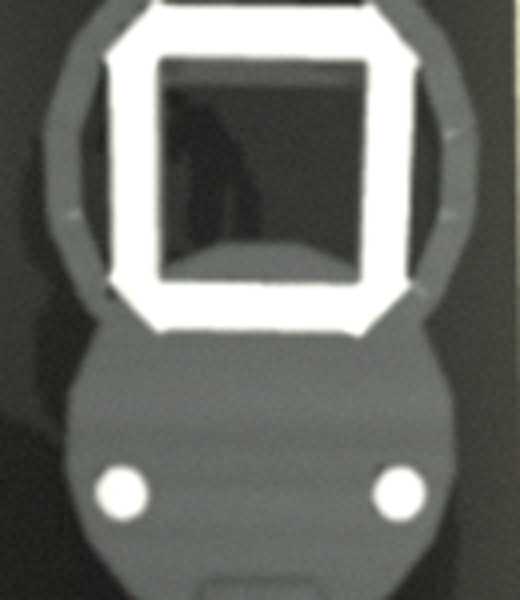

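```bash
cat >> h.py <<'E'
def ld(fn): return {k:(v if v.ndim else float(v)) for k,v in np.load(fn).items()}
E
python3 - <<'E'
from h import *
m=ld('m_gr2.npz'); p,Rm,s=tool()
zt=p[2]+.011+.006
f=lambda x,y:(x/4+190-.4,y/4-.4)
C=[onz(m,f(*q),zt) for q in [(160,57),(365,57),(362,283),(160,283)]]
C=np.array(C); c=C.mean(0); print(c, [np.linalg.norm(C[i]-C[(i+1)%4]) for i in range(4)])
print('ring in tool',Rm.T@(c-p)*1000)
for a,b in ((0,3),(1,2)):
    d=C[a]-C[b]; print('dir',np.degrees(np.arctan2(d[1],d[0])),yaw(Rm))
P=[onz(m,f(*q),zt) for q in [(122,493),(400,493)]]; d=P[0]-P[1]; print('pins',np.degrees(np.arctan2(d[1],d[0]))-90,Rm.T@(sum(P)/2-p)*1000)
print(s['orientation'])
E
```

```text
[ 0.66518673 -0.29953265  0.13138389] [np.float64(0.023223006426441182), np.float64(0.024124849325209908), np.float64(0.023903988604761364), np.float64(0.024117417724453315)]
ring in tool [107.99259825   0.9450039  -17.04393722]
dir 3.424563956304365 4.6890287726572994
dir 5.042359510749812 4.6890287726572994
pins 4.625342029221869 [ 71.59384777   0.83021805 -17.0291978 ]
[ 9.99162881e-01  4.09080416e-02 -2.08673969e-04 -1.60359273e-04]
```

Run:
```python
from h import *
go([.6503,-.0422,.1144],99.5); print(tool()[0])
```

```text
shift cm [ 11.42 -25.67   0.  ] turn -1.655 (alt 4.628 )
[ 0.557471   -0.30741378  0.11438389]
```

```bash
python3 -m pendant '-1 0.6 -1.3 0 -0.08;-1 1.8 -4 0 -0.22;-1 3 -7 0 -0.37;-1 4.3 -9.7 0 -0.52;-1 5.6 -12.6 0 -0.67;-1 7 -15.6 0 -0.82;-1 8.3 -18.6 0 -0.97;-1 9.6 -21.6 0 -1.12;-1 10.7 -24.2 0 -1.27;-1 11.4 -25.7 0 -1.42'
python3 - <<'E'
from h import *
p,Rm,s=tool(); print(p,yaw(Rm),s['qpos'],s['width'])
go([.6503,-.0422,.092],99.5)
E
```

```text
t: 8.5
eef_pos: [0.6492, -0.0393, 0.112]
orientation: [0.728, 0.685, -0.001, -0.002]
wrist_force: [0.1, -0.5, -5.3]
width: 0.258
[ 0.64918378 -0.03926651  0.11198716] 86.49420952265311 [-2.32076134e-01  5.19775302e-01  1.41183791e+00  8.65070400e-04
  1.21499607e+00 -1.71195890e-01] 0.25792821363613394
shift cm [-0.29  0.14  2.  ] turn -0.227 (alt 6.056 )
```

```bash
python3 -m pendant '-1 0 0 0 -0.12;-1 0 0 0.5 -0.23;-1 0 0 1.5 -0.23;-1 0 0 2 -0.23;-1 0 0 2 -0.23;-1 0 0 2 -0.23;-1 0 0 2 -0.23;-1 0 0 2 -0.23;-1 0 0 2 -0.23;-1 0 0 2 -0.23'
python3 - <<'E'
from h import *
p,Rm,s=tool(); print(p,yaw(Rm),s['width'],s['wrist_force'],s['ft_torque'])
m=viewer.camera_model('wrist');im=snap('wrist','ov1.png'); np.savez('m_ov1.npz',**m); 
p2,Rm,s=tool(); print(p2,yaw(Rm)); np.savez('p_ov1.npz',p=p2,R=Rm)
cv2.imwrite('pics/ov1c.png',cv2.resize(cv2.convertScaleAbs(im[0:150,180:330,::-1],alpha=1.3),None,fx=4,fy=4,interpolation=cv2.INTER_CUBIC))
snap('scene','ov1_sc.png'); snap('side','ov1_si.png')
E
```

```text
t: 9.5
eef_pos: [0.6505, -0.0423, 0.0952]
orientation: [0.648, 0.762, 0.0, 0.0]
wrist_force: [-0.2, -0.3, -5.0]
width: 0.256
[ 0.65053505 -0.04226499  0.09520543] 99.21349361077867 0.2556490786627684 [-0.18913886 -0.34238219 -4.98587413] [ 0.02860515  0.04421174 -0.0083609 ]
[ 0.65049576 -0.04225787  0.09517887] 99.21587284238788
```

View pics/ov1.png

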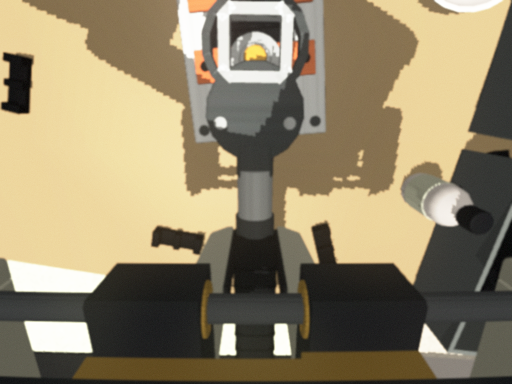

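View pics/ov1c.png

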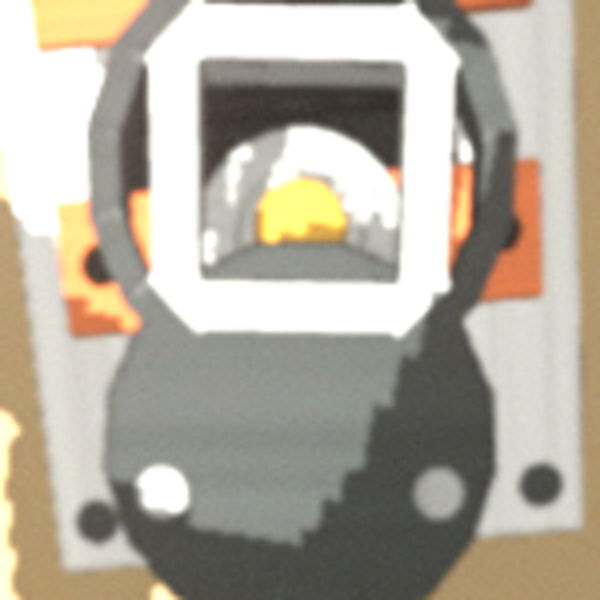

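View pics/ov1_sc.png

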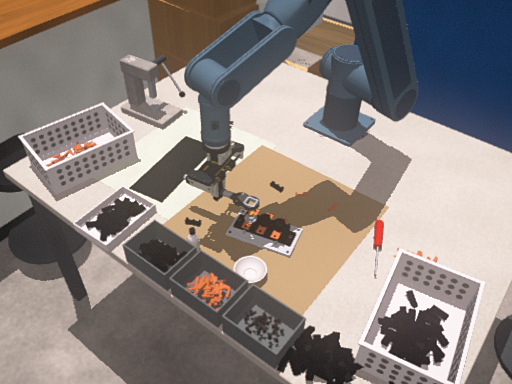

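View pics/ov1_si.png

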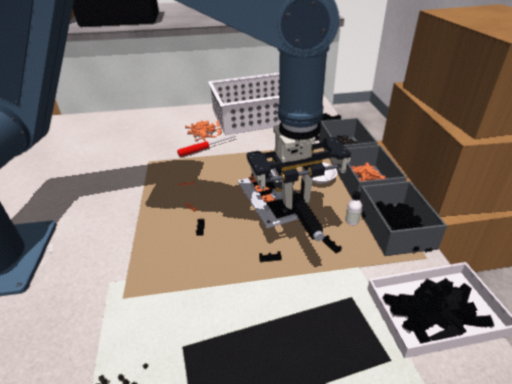

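Run:
```python
from h import *
m=ld('m_ov1.npz'); d=np.load('p_ov1.npz'); p,Rm=d['p'],d['R']
f=lambda x,y:(x/4+180-.4,y/4-.4)
g=lambda q:((q[0]+.4-180)*4,(q[1]+.4)*4)
for dz in (.015,.017,.019):
    zt=p[2]+dz
    C=np.array([onz(m,f(*q),zt) for q in [(202,58),(407,58),(403,281),(200,280)]]); c=C.mean(0)
    print(dz,c,[round(np.linalg.norm(C[i]-C[(i+1)%4])*1e3,1) for i in range(4)],'tool',np.round(Rm.T@(c-p)*1000,1))
P=[onz(m,f(*q),p[2]+.0165) for q in [(162,490),(438,493)]]; dd=P[0]-P[1]; print('pins dir',np.degrees(np.arctan2(dd[1],dd[0]))-90,yaw(Rm))
e=C[0]-C[3]; e2=C[1]-C[2]; print('sides',np.degrees(np.arctan2(e[1],e[0])),np.degrees(np.arctan2(e2[1],e2[0])))
for z in (.067,):
    print('stud top pred',g(proj(m,[.6334,.0644,.067])), 'meas->',onz(m,f(303,223),.067))
    for P in ([.6334-.007,.0644,.067],[.6334+.007,.0644,.067],[.6334,.0714,.067]): print(g(proj(m,P)))
print('washer top edge pred',g(proj(m,[.6334,.0644+.018,.0465])))
```

```text
0.015 [0.63325156 0.06393977 0.11017887] [np.float64(23.2), np.float64(23.8), np.float64(24.0), np.float64(23.7)] tool [107.6  -0.  -15. ]
0.017 [0.63330301 0.0635806  0.11217887] [np.float64(22.9), np.float64(23.5), np.float64(23.7), np.float64(23.4)] tool [107.2  -0.  -17. ]
0.019 [0.63335447 0.06322143 0.11417887] [np.float64(22.6), np.float64(23.2), np.float64(23.4), np.float64(23.0)] tool [106.9  -0.  -19. ]
pins dir -261.4529757064528 99.21587284238788
sides 97.3824226273581 99.31796717391428
stud top pred (np.float64(303.5082378708687), np.float64(224.79111594851153)) meas-> [0.6332845  0.06463501 0.067     ]
(np.float64(257.5189869159917), np.float64(216.82283260449273))
(np.float64(349.3444635737096), np.float64(232.788495830036))
(np.float64(311.01475624582986), np.float64(174.92551768473444))
washer top edge pred (np.float64(320.6630490006537), np.float64(127.14920015128993))
```

```bash
python3 -m pendant '-1 0.08 0 1 0;-1 0.08 0 2.5 0;-1 0.08 0 3.3 0;-1 0.08 0 3.7 0;-1 0.08 0 3.9 0;-1 0.08 0 4.1 0;-1 0.08 0 4.2 0;-1 0.08 0 4.3 0;-1 0.08 0 4.4 0;-1 0.08 0 4.4 0'
python3 - <<'E'
from h import *
p,Rm,s=tool(); print(p,yaw(Rm),s['width'],s['wrist_force'],s['ft_torque'])
m=viewer.camera_model('wrist');im=snap('wrist','ov2.png'); np.savez('m_ov2.npz',**m); np.savez('p_ov2.npz',p=p,R=Rm)
cv2.imwrite('pics/ov2c.png',cv2.resize(cv2.convertScaleAbs(im[0:150,180:330,::-1],alpha=1.3),None,fx=4,fy=4,interpolation=cv2.INTER_CUBIC))
E
```

```text
t: 10.65
eef_pos: [0.6503, -0.0414, 0.051]
orientation: [0.648, 0.762, 0.0, 0.0]
wrist_force: [-0.2, 0.1, -5.8]
width: 0.251
[ 0.65031472 -0.04144656  0.05098863] 99.22490769321728 0.2507258462421093 [-0.23668337  0.11184355 -5.75034251] [-0.03492101  0.03115585  0.03144117]
```

View pics/ov2c.png

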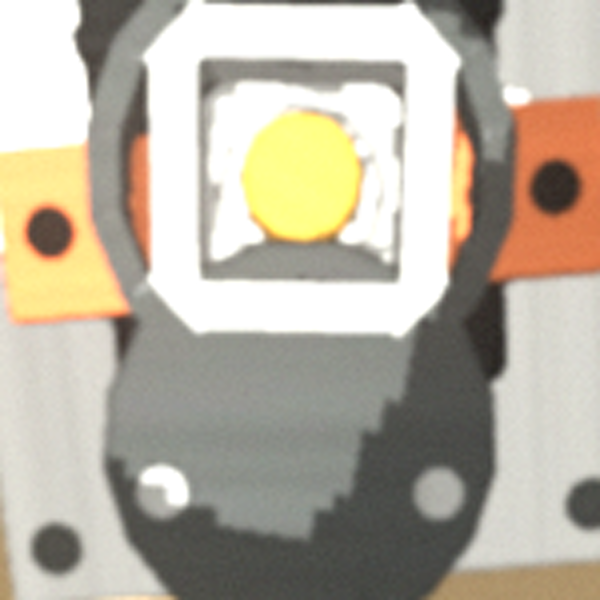

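Run:
```python
from h import *
m=ld('m_ov2.npz'); d=np.load('p_ov2.npz'); p,Rm=d['p'],d['R']
f=lambda x,y:(x/4+180-.4,y/4-.4)
for dz in (.015,.017):
    zt=p[2]+dz
    C=np.array([onz(m,f(*q),zt) for q in [(202,58),(407,58),(403,281),(200,280)]]); c=C.mean(0)
    print(dz,c)
print('stud',onz(m,f(303,177),.067))
o=cv2.imread('pics/ov2c.png')
for yw,col in ((9,(0,0,255)),(12,(0,255,0))):
  for z,h in ((.0575,.0095),(.0555,.011)):
    pts=[]
    for k in range(4):
        t=np.radians(yw+45+90*k); q=proj(m,[.6334+h*2**.5*np.cos(t),.0646+h*2**.5*np.sin(t),z]); pts.append((q+.4-[180,0])*4)
    cv2.polylines(o,[np.int32(pts)],True,col,1)
cv2.imwrite('pics/ov2d.png',o)
im=cv2.imread('pics/ov2.png'); e=cv2.resize(im[10:75,222:290],None,fx=9,fy=9,interpolation=cv2.INTER_CUBIC); cv2.imwrite('pics/ov2e.png',cv2.convertScaleAbs(e,alpha=.9))
```

```text
0.015 [0.63300187 0.06476428 0.06598863]
0.017 [0.63305415 0.06440495 0.06798863]
stud [0.63312592 0.0639912  0.067     ]
```

View pics/ov2e.png

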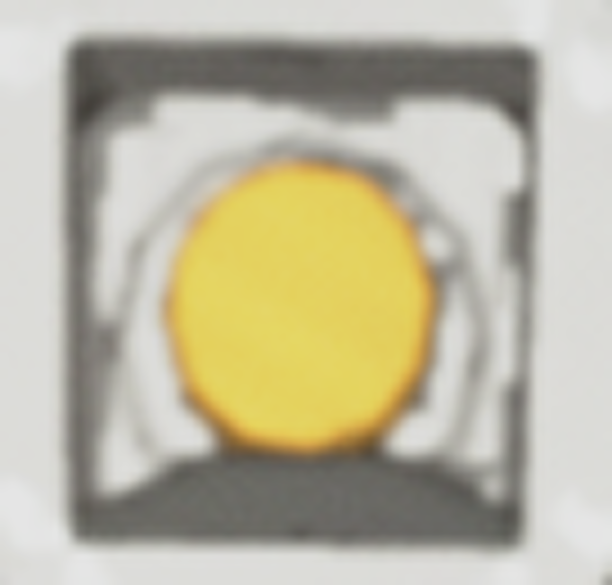

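View pics/ov2d.png

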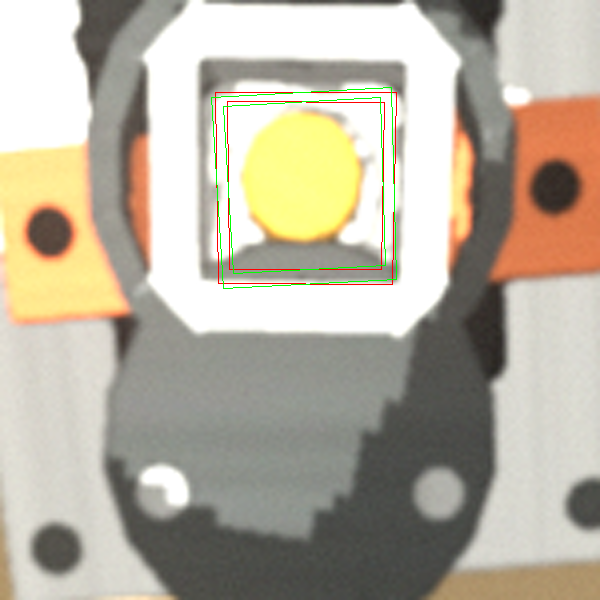

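```bash
python3 -m pendant '-1 -0.03 0.03 0.1 0;-1 -0.03 0.03 0.2 0;-1 -0.03 0.03 0.35 0;-1 -0.03 0.03 0.5 0;-1 -0.03 0.03 0.65 0;-1 -0.03 0.03 0.75 0;-1 -0.03 0.03 0.85 0;-1 -0.03 0.03 0.92 0;-1 -0.03 0.03 0.98 0;-1 -0.03 0.03 0.98 0'
python3 - <<'E'
from h import *
p,Rm,s=tool(); print(p,yaw(Rm),s['width'],s['wrist_force'],s['ft_torque'])
m=viewer.camera_model('wrist');im=snap('wrist','ov3.png'); np.savez('m_ov3.npz',**m); np.savez('p_ov3.npz',p=p,R=Rm)
cv2.imwrite('pics/ov3c.png',cv2.resize(im[0:150,180:330,::-1],None,fx=4,fy=4,interpolation=cv2.INTER_CUBIC))
im=snap('scene','ov3_sc.png')
cv2.imwrite('pics/ov3d.png',cv2.resize(im[170:260,180:310,::-1],None,fx=6,fy=6,interpolation=cv2.INTER_CUBIC))
E
```

```text
t: 11.7
eef_pos: [0.6507, -0.0417, 0.0412]
orientation: [0.648, 0.762, 0.0, 0.0]
wrist_force: [-1.3, 1.0, -3.7]
width: 0.251
[ 0.65067846 -0.0416541   0.04122117] 99.22284637727728 0.2505079996724779 [-1.29583989  0.96920617 -3.6888932 ] [0.11098151 0.11744682 0.00591179]
```

View pics/ov3c.png

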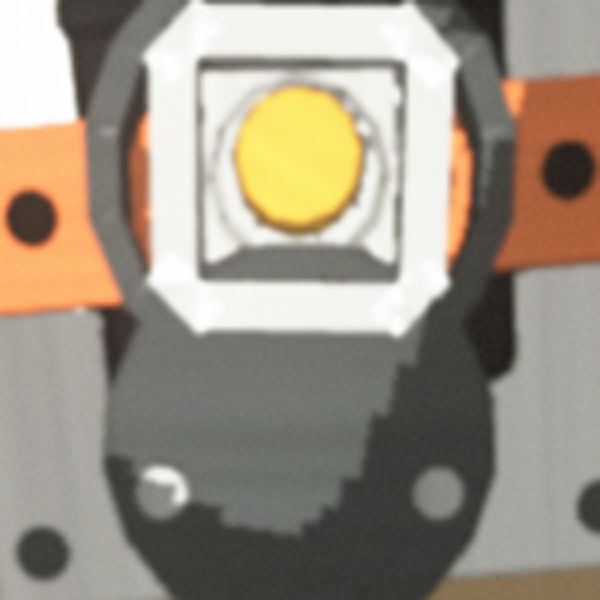

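View pics/ov3d.png

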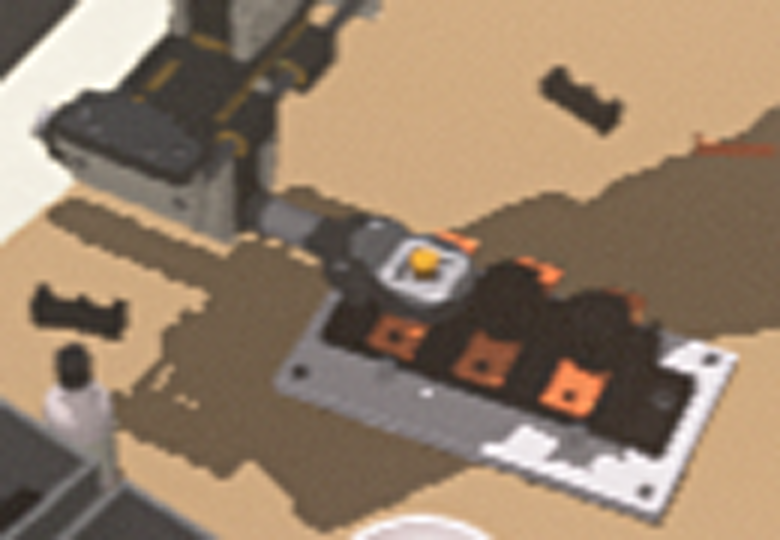

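```bash
cat >> h.py <<'E'
def arc(L,th,n=10):
    print([(round(L*(1-np.cos(th*i/n)),2),round(-L*np.sin(th*i/n),2),round(th*i/n,3)) for i in range(1,n+1)])
def tq():
    p,Rm,s=tool(); F=np.array(s['wrist_force']);r=p-np.array([.6333,.0644,p[2]])
    a=np.degrees(np.arctan2(r[1],r[0]))%360
    mz=s['ft_torque'][2]+np.cross(r,F)[2]
    t=np.array([-np.sin(np.radians(a)),np.cos(np.radians(a)),0])
    print('t',round(s['t'],2),'p',np.round(p,4),'yaw',round(yaw(Rm),2),'ang',round(a,2),'L',round(np.hypot(*r[:2])*1e3,1),'F',np.round(F,1),'M',np.round(s['ft_torque'],2),'Ftan',round(F@t,2),'Frad',round(F@(r/np.linalg.norm(r)),2),'Mz_ring',round(mz,3),'w',round(s['width'],3))
E
python3 - <<'E'
from h import *
tq(); arc(10.75,.1); arc(10.75,.08)
E
```

```text
t 11.8 p [ 0.6506 -0.0416  0.0413] yaw 99.23 ang 279.29 L 107.5 F [-0.6  0.4 -3.7] M [0.03 0.17 0.03] Ftan -0.58 Frad -0.48 Mz_ring -0.035 w 0.255
[(np.float64(0.0), np.float64(-0.11), 0.01), (np.float64(0.0), np.float64(-0.21), 0.02), (np.float64(0.0), np.float64(-0.32), 0.03), (np.float64(0.01), np.float64(-0.43), 0.04), (np.float64(0.01), np.float64(-0.54), 0.05), (np.float64(0.02), np.float64(-0.64), 0.06), (np.float64(0.03), np.float64(-0.75), 0.07), (np.float64(0.03), np.float64(-0.86), 0.08), (np.float64(0.04), np.float64(-0.97), 0.09), (np.float64(0.05), np.float64(-1.07), 0.1)]
[(np.float64(0.0), np.float64(-0.09), 0.008), (np.float64(0.0), np.float64(-0.17), 0.016), (np.float64(0.0), np.float64(-0.26), 0.024), (np.float64(0.01), np.float64(-0.34), 0.032), (np.float64(0.01), np.float64(-0.43), 0.04), (np.float64(0.01), np.float64(-0.52), 0.048), (np.float64(0.02), np.float64(-0.6), 0.056), (np.float64(0.02), np.float64(-0.69), 0.064), (np.float64(0.03), np.float64(-0.77), 0.072), (np.float64(0.03), np.float64(-0.86), 0.08)]
```

```bash
python3 -m pendant '-1 0 -0.11 0.03 0.01;-1 0 -0.21 0.06 0.02;-1 0 -0.32 0.08 0.03;-1 0.01 -0.43 0.1 0.04;-1 0.01 -0.54 0.1 0.05;-1 0.02 -0.64 0.1 0.06;-1 0.03 -0.75 0.1 0.07;-1 0.03 -0.86 0.1 0.08;-1 0.04 -0.97 0.1 0.09;-1 0.05 -1.07 0.1 0.1'
python3 -c "
from h import *
tq()"
```

```text
t: 12.8
eef_pos: [0.6402, -0.0428, 0.0404]
orientation: [0.685, 0.728, 0.0, 0.0]
wrist_force: [-0.0, 0.1, 2.1]
width: 0.254
t 12.8 p [ 0.6402 -0.0428  0.0404] yaw 93.45 ang 273.7 L 107.4 F [-0.   0.1  2.1] M [ 0.68 -0.01  0.27] Ftan -0.03 Frad -0.14 Mz_ring 0.27 w 0.254
```

```bash
python3 -m pendant '-1 0 -0.11 0 0.01;-1 0 -0.21 0 0.02;-1 0 -0.32 0 0.03;-1 0.01 -0.43 0 0.04;-1 0.01 -0.54 0 0.05;-1 0.02 -0.64 0 0.06;-1 0.03 -0.75 0 0.07;-1 0.03 -0.86 0 0.08;-1 0.04 -0.97 0 0.09;-1 0.05 -1.07 0 0.1'
python3 -c "
from h import *
tq()"
```

```text
t: 13.8
eef_pos: [0.6304, -0.043, 0.0404]
orientation: [0.721, 0.693, 0.001, 0.001]
wrist_force: [5.2, 2.3, 1.0]
width: 0.25
t 13.8 p [ 0.6304 -0.043   0.0404] yaw 87.74 ang 268.45 L 107.5 F [5.2 2.3 1. ] M [ 0.84 -0.89  0.61] Ftan 5.13 Frad -2.39 Mz_ring 1.16 w 0.25
```

```bash
cat >> h.py <<'E'
def look(fn):
    im=snap('wrist',fn+'.png')
    cv2.imwrite('pics/'+fn+'c.png',cv2.resize(im[0:150,180:330,::-1],None,fx=3,fy=3,interpolation=cv2.INTER_CUBIC))
E
python3 -m pendant '-1 0 -0.09 0 0.008;-1 0 -0.17 0 0.016;-1 0 -0.26 0 0.024;-1 0.01 -0.34 0 0.032;-1 0.01 -0.43 0 0.04;-1 0.01 -0.52 0 0.048;-1 0.02 -0.6 0 0.056;-1 0.02 -0.69 0 0.064;-1 0.03 -0.77 0 0.072;-1 0.03 -0.86 0 0.08'
python3 -c "
from h import *
tq();look('t1')"
```

```text
t: 14.8
eef_pos: [0.6219, -0.0425, 0.0405]
orientation: [0.748, 0.664, 0.001, 0.001]
wrist_force: [5.8, 2.5, 0.0]
width: 0.256
t 14.8 p [ 0.6219 -0.0425  0.0405] yaw 83.17 ang 263.92 L 107.5 F [5.8 2.5 0. ] M [ 0.82 -0.94  0.61] Ftan 5.52 Frad -3.11 Mz_ring 1.199 w 0.256
```

View pics/t1c.png

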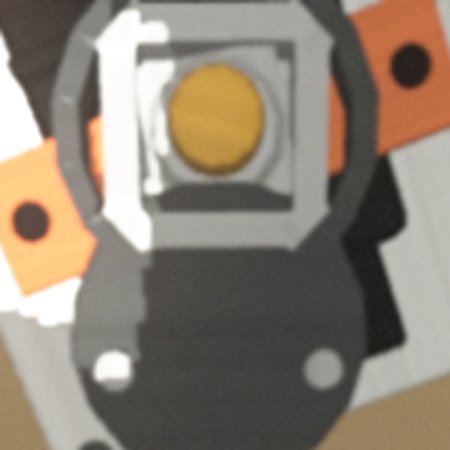

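The ring is still straight with the housing, and the nut sits about 5° skewed against its play, so it is being driven. I'll continue.

```bash
python3 -m pendant '-1 0 -0.09 0 0.008;-1 0 -0.17 0 0.016;-1 0 -0.26 0 0.024;-1 0.01 -0.34 0 0.032;-1 0.01 -0.43 0 0.04;-1 0.01 -0.52 0 0.048;-1 0.02 -0.6 0 0.056;-1 0.02 -0.69 0 0.064;-1 0.03 -0.77 0 0.072;-1 0.03 -0.86 0 0.08'
python3 -c "
from h import *
tq();look('t2')"
```

```text
t: 15.85
eef_pos: [0.6135, -0.0412, 0.0405]
orientation: [0.774, 0.633, 0.001, 0.001]
wrist_force: [6.2, 2.2, 0.5]
width: 0.254
t 15.85 p [ 0.6135 -0.0412  0.0405] yaw 78.59 ang 259.38 L 107.5 F [6.2 2.2 0.5] M [ 0.78 -1.07  0.65] Ftan 5.71 Frad -3.27 Mz_ring 1.267 w 0.254
```

View pics/t2c.png

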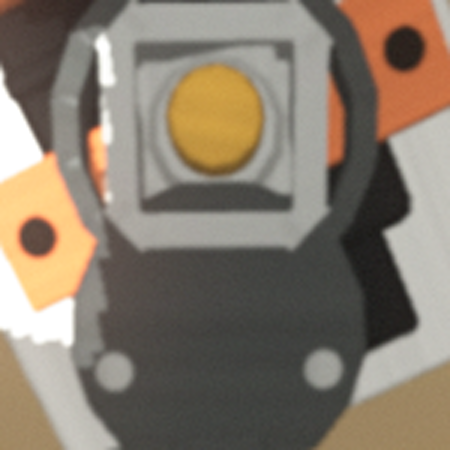

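```bash
python3 -m pendant '-1 0 -0.09 0 0.008;-1 0 -0.17 0 0.016;-1 0 -0.26 0 0.024;-1 0.01 -0.34 0 0.032;-1 0.01 -0.43 0 0.04;-1 0.01 -0.52 0 0.048;-1 0.02 -0.6 0 0.056;-1 0.02 -0.69 0 0.064;-1 0.03 -0.77 0 0.072;-1 0.03 -0.86 0 0.08'
python3 -c "
from h import *
tq();look('t3')"
```

```text
t: 16.9
eef_pos: [0.6052, -0.0394, 0.0405]
orientation: [0.799, 0.602, 0.001, 0.001]
wrist_force: [6.0, 0.8, -0.2]
width: 0.256
t 16.9 p [ 0.6052 -0.0394  0.0405] yaw 74.01 ang 254.87 L 107.5 F [ 6.   0.8 -0.2] M [ 0.64 -1.06  0.72] Ftan 5.53 Frad -2.37 Mz_ring 1.313 w 0.256
```

View pics/t3c.png

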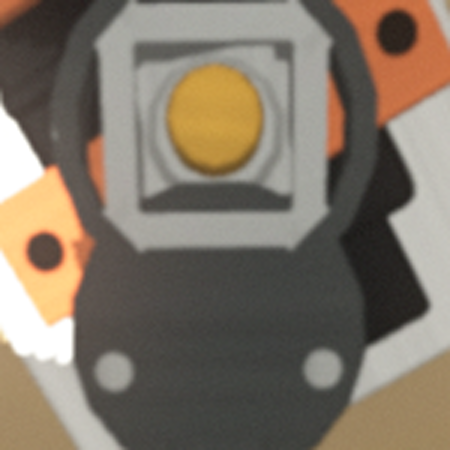

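```bash
python3 -m pendant '-1 0 -0.06 0 0.006;-1 0 -0.13 0 0.012;-1 0 -0.19 0 0.018;-1 0 -0.26 0 0.024;-1 0 -0.32 0 0.03;-1 0.01 -0.39 0 0.036;-1 0.01 -0.45 0 0.042;-1 0.01 -0.52 0 0.048;-1 0.02 -0.58 0 0.054;-1 0.02 -0.64 0 0.06'
python3 -c "
from h import *
tq();look('t4')"
```

```text
t: 17.95
eef_pos: [0.5992, -0.0375, 0.0405]
orientation: [0.816, 0.578, 0.001, 0.001]
wrist_force: [6.0, 1.1, 0.2]
width: 0.258
t 17.95 p [ 0.5992 -0.0375  0.0405] yaw 70.59 ang 251.5 L 107.5 F [6.  1.1 0.2] M [ 0.59 -1.08  0.75] Ftan 5.3 Frad -2.95 Mz_ring 1.317 w 0.258
```

View pics/t4c.png

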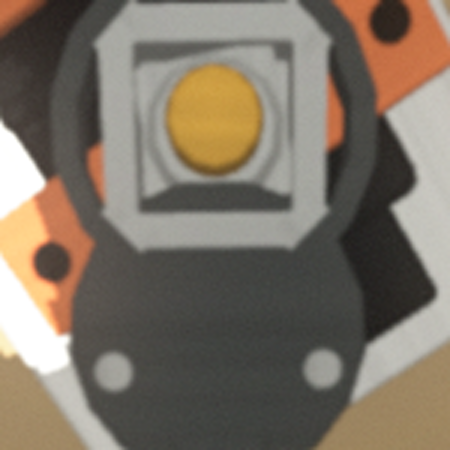

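```bash
python3 -m pendant '-1 0 -0.06 0 0.006;-1 0 -0.13 0 0.012;-1 0 -0.19 0 0.018;-1 0 -0.26 0 0.024;-1 0 -0.32 0 0.03;-1 0.01 -0.39 0 0.036;-1 0.01 -0.45 0 0.042;-1 0.01 -0.52 0 0.048;-1 0.02 -0.58 0 0.054;-1 0.02 -0.64 0 0.06'
python3 -c "
from h import *
tq();look('t5')"
```

```text
t: 19.0
eef_pos: [0.5932, -0.0354, 0.0405]
orientation: [0.833, 0.553, 0.001, 0.001]
wrist_force: [6.6, 0.7, 0.7]
width: 0.252
t 19.0 p [ 0.5932 -0.0354  0.0405] yaw 67.15 ang 248.12 L 107.5 F [6.6 0.7 0.7] M [ 0.49 -1.1   0.79] Ftan 5.86 Frad -3.14 Mz_ring 1.422 w 0.252
```

View pics/t5c.png

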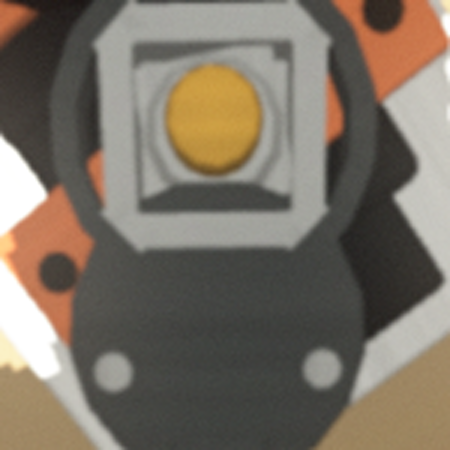

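```bash
python3 -m pendant '-1 0 -0.06 0 0.006;-1 0 -0.13 0 0.012;-1 0 -0.19 0 0.018;-1 0 -0.26 0 0.024;-1 0 -0.32 0 0.03;-1 0.01 -0.39 0 0.036;-1 0.01 -0.45 0 0.042;-1 0.01 -0.52 0 0.048;-1 0.02 -0.58 0 0.054;-1 0.02 -0.64 0 0.06'
python3 -c "
from h import *
tq();look('t6')"
```

```text
t: 20.05
eef_pos: [0.5874, -0.0328, 0.0405]
orientation: [0.849, 0.528, 0.001, 0.001]
wrist_force: [6.2, -0.0, 0.1]
width: 0.257
t 20.05 p [ 0.5874 -0.0328  0.0405] yaw 63.72 ang 244.73 L 107.5 F [ 6.2 -0.   0.1] M [ 0.43 -1.13  0.79] Ftan 5.62 Frad -2.63 Mz_ring 1.393 w 0.257
```

View pics/t6c.png

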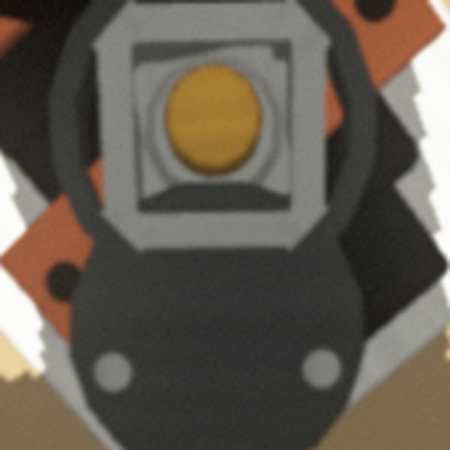

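```bash
python3 -m pendant '-1 0 -0.06 0 0.006;-1 0 -0.13 0 0.012;-1 0 -0.19 0 0.018;-1 0 -0.26 0 0.024;-1 0 -0.32 0 0.03;-1 0.01 -0.39 0 0.036;-1 0.01 -0.45 0 0.042;-1 0.01 -0.52 0 0.048;-1 0.02 -0.58 0 0.054;-1 0.02 -0.64 0 0.06'
python3 -c "
from h import *
tq();look('t7')"
```

```text
t: 21.1
eef_pos: [0.5818, -0.0299, 0.0405]
orientation: [0.865, 0.502, 0.001, 0.002]
wrist_force: [5.1, 0.3, -0.7]
width: 0.256
t 21.1 p [ 0.5818 -0.0299  0.0405] yaw 60.3 ang 241.35 L 107.5 F [ 5.1  0.3 -0.7] M [ 0.28 -1.04  0.82] Ftan 4.29 Frad -2.71 Mz_ring 1.277 w 0.256
```

View pics/t7c.png

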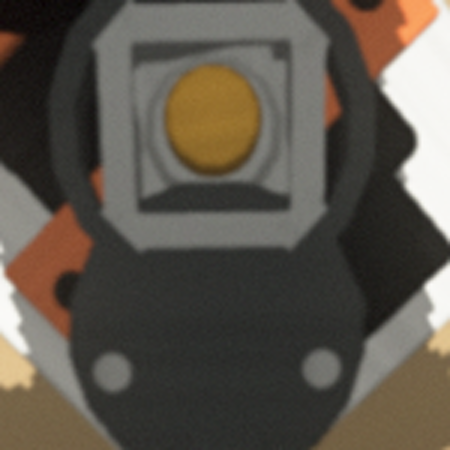

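```bash
cat > rot.py <<'E'
import cv2,numpy as np,sys
def rot(a,b):
    A=cv2.imread(f'pics/{a}.png',0)[3:78,208:302].astype(np.float32);B=cv2.imread(f'pics/{b}.png',0)[3:78,208:302].astype(np.float32)
    # mask: ring frame only (white square frame), exclude inside hole
    M=np.zeros(A.shape,np.uint8); M[3:,6:86]=255
    M[16:62,24:72]=0
    W=np.eye(2,3,dtype=np.float32)
    cc,W=cv2.findTransformECC(A,B,W,cv2.MOTION_EUCLIDEAN,(3,200,1e-6),M,3)
    return round(float(np.degrees(np.arctan2(W[1,0],W[0,0]))),2),round(cc,3),np.round(W[:,2],2)
for i in range(2,int(sys.argv[1])): print(i,i+1,rot(f't{i}',f't{i+1}'))
E
python3 rot.py 7
```

```text
2 3 (-0.15, 0.954, array([-0.12,  0.03], dtype=float32))
3 4 (-0.23, 0.995, array([-0.37,  0.12], dtype=float32))
4 5 (-0.26, 0.995, array([-0.35,  0.11], dtype=float32))
5 6 (-0.37, 0.995, array([-0.42,  0.18], dtype=float32))
6 7 (-0.32, 0.994, array([-0.4 ,  0.17], dtype=float32))
```

```bash
python3 -c "
from h import *
tq();viewer.camera('side');tq()"
```

```text
t 21.15 p [ 0.5816 -0.0298  0.0405] yaw 60.27 ang 241.27 L 107.5 F [ 5.2 -0.5 -0.4] M [ 0.35 -1.07  0.82] Ftan 4.8 Frad -2.06 Mz_ring 1.332 w 0.255
t 21.2 p [ 0.5817 -0.0299  0.0405] yaw 60.3 ang 241.33 L 107.5 F [5.2 0.3 0.5] M [ 0.33 -1.04  0.8 ] Ftan 4.43 Frad -2.78 Mz_ring 1.275 w 0.257
```

```bash
python3 -m pendant '-1 0 -0.06 0 0.006;-1 0 -0.13 0 0.012;-1 0 -0.19 0 0.018;-1 0 -0.26 0 0.024;-1 0 -0.32 0 0.03;-1 0.01 -0.39 0 0.036;-1 0.01 -0.45 0 0.042;-1 0.01 -0.52 0 0.048;-1 0.02 -0.58 0 0.054;-1 0.02 -0.64 0 0.06'
python3 -c "
from h import *
tq();look('t8');tq()"; python3 rot.py 8 | tail -1
```

```text
t: 22.2
eef_pos: [0.5763, -0.0267, 0.0405]
orientation: [0.879, 0.476, 0.001, 0.002]
wrist_force: [5.8, -1.1, 0.2]
width: 0.253
t 22.2 p [ 0.5763 -0.0267  0.0405] yaw 56.86 ang 237.96 L 107.5 F [ 5.8 -1.1  0.2] M [ 0.19 -1.04  0.89] Ftan 5.53 Frad -2.12 Mz_ring 1.487 w 0.253
t 22.25 p [ 0.5762 -0.0266  0.0405] yaw 56.84 ang 237.9 L 107.5 F [ 5.  -1.8 -0.7] M [ 0.16 -1.09  0.8 ] Ftan 5.2 Frad -1.08 Mz_ring 1.359 w 0.249
7 8 (-0.29, 0.994, array([-0.43,  0.14], dtype=float32))
```

View pics/t8c.png

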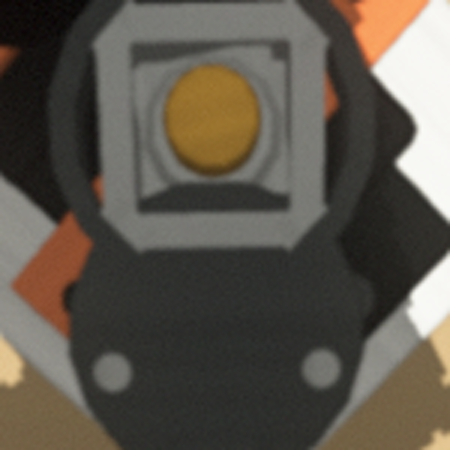

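```bash
python3 -m pendant '-1 0 -0.08 0 0.007;-1 0 -0.15 0 0.014;-1 0 -0.23 0 0.021;-1 0 -0.3 0 0.028;-1 0.01 -0.38 0 0.035;-1 0.01 -0.45 0 0.042;-1 0.01 -0.53 0 0.049;-1 0.02 -0.6 0 0.056;-1 0.02 -0.68 0 0.063;-1 0.03 -0.75 0 0.07'
python3 -c "
from h import *
tq();look('t9');tq()"; python3 rot.py 9 | tail -1
```

```text
t: 23.25
eef_pos: [0.5702, -0.0225, 0.0405]
orientation: [0.895, 0.445, 0.001, 0.002]
wrist_force: [5.1, -0.6, -0.2]
width: 0.254
t 23.25 p [ 0.5702 -0.0225  0.0405] yaw 52.85 ang 234.01 L 107.5 F [ 5.1 -0.6 -0.2] M [ 0.04 -1.02  0.89] Ftan 4.48 Frad -2.47 Mz_ring 1.367 w 0.254
t 23.3 p [ 0.57   -0.0225  0.0404] yaw 52.83 ang 233.93 L 107.5 F [ 5.1 -2.1 -0. ] M [ 0.05 -1.11  0.87] Ftan 5.37 Frad -1.32 Mz_ring 1.452 w 0.257
8 9 (-0.43, 0.975, array([-0.62,  0.3 ], dtype=float32))
```

```bash
python3 -m pendant '-1 0 -0.08 0 0.007;-1 0 -0.15 0 0.014;-1 0 -0.23 0 0.021;-1 0 -0.3 0 0.028;-1 0.01 -0.38 0 0.035;-1 0.01 -0.45 0 0.042;-1 0.01 -0.53 0 0.049;-1 0.02 -0.6 0 0.056;-1 0.02 -0.68 0 0.063;-1 0.03 -0.75 0 0.07'
python3 -c "
from h import *
tq();look('t10');tq()"; python3 rot.py 10 | tail -1
```

```text
t: 24.3
eef_pos: [0.5643, -0.018, 0.0405]
orientation: [0.91, 0.414, 0.001, 0.002]
wrist_force: [3.9, -1.8, -1.9]
width: 0.253
t 24.3 p [ 0.5643 -0.018   0.0405] yaw 48.85 ang 230.04 L 107.4 F [ 3.9 -1.8 -1.9] M [-0.09 -1.07  0.93] Ftan 4.15 Frad -1.13 Mz_ring 1.377 w 0.253
t 24.35 p [ 0.5642 -0.0179  0.0405] yaw 48.83 ang 229.98 L 107.4 F [ 4.7 -2.3 -0.2] M [-0.09 -1.02  0.91] Ftan 5.06 Frad -1.21 Mz_ring 1.453 w 0.254
9 10 (1.26, 0.74, array([ 1.37, -1.02], dtype=float32))
```

View pics/t10c.png

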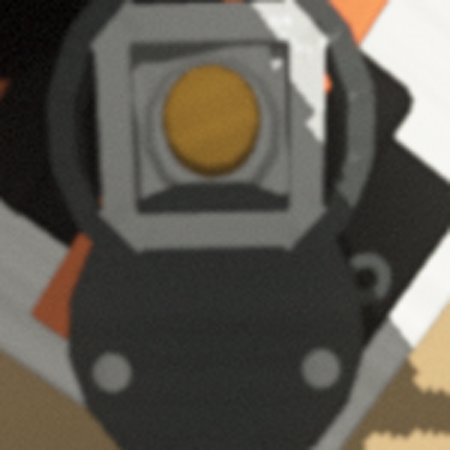

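```bash
python3 -m pendant '-1 0 -0.08 0 0.007;-1 0 -0.15 0 0.014;-1 0 -0.23 0 0.021;-1 0 -0.3 0 0.028;-1 0.01 -0.38 0 0.035;-1 0.01 -0.45 0 0.042;-1 0.01 -0.53 0 0.049;-1 0.02 -0.6 0 0.056;-1 0.02 -0.68 0 0.063;-1 0.03 -0.75 0 0.07'
python3 -c "
from h import *
tq();look('t11');tq()"
```

```text
t: 25.35
eef_pos: [0.5588, -0.013, 0.0405]
orientation: [0.924, 0.381, 0.001, 0.002]
wrist_force: [4.8, -2.5, -0.3]
width: 0.253
t 25.35 p [ 0.5588 -0.013   0.0405] yaw 44.85 ang 226.08 L 107.4 F [ 4.8 -2.5 -0.3] M [-0.22 -0.96  0.92] Ftan 5.19 Frad -1.55 Mz_ring 1.48 w 0.253
t 25.4 p [ 0.5587 -0.0129  0.0405] yaw 44.83 ang 225.99 L 107.4 F [ 4.4 -3.2 -0.3] M [-0.18 -0.99  0.93] Ftan 5.42 Frad -0.72 Mz_ring 1.517 w 0.254
```

View pics/t11c.png

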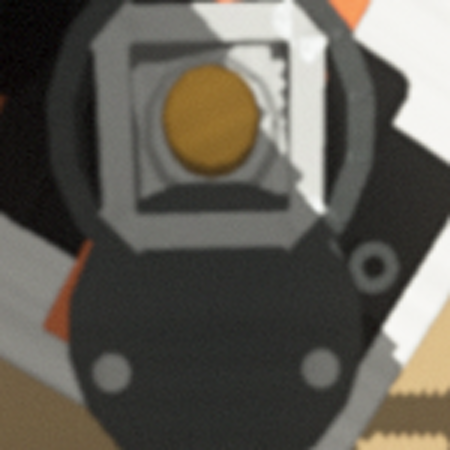

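```bash
python3 -m pendant '-1 0 -0.08 0 0.007;-1 0 -0.15 0 0.014;-1 0 -0.23 0 0.021;-1 0 -0.3 0 0.028;-1 0.01 -0.38 0 0.035;-1 0.01 -0.45 0 0.042;-1 0.01 -0.53 0 0.049;-1 0.02 -0.6 0 0.056;-1 0.02 -0.68 0 0.063;-1 0.03 -0.75 0 0.07'
python3 -c "
from h import *
tq();look('t12');tq()"
```

```text
t: 26.4
eef_pos: [0.5536, -0.0076, 0.0405]
orientation: [0.937, 0.349, 0.001, 0.002]
wrist_force: [4.5, -4.0, -0.3]
width: 0.253
t 26.4 p [ 0.5536 -0.0076  0.0405] yaw 40.85 ang 222.1 L 107.4 F [ 4.5 -4.  -0.3] M [-0.32 -0.93  0.91] Ftan 5.94 Frad -0.67 Mz_ring 1.547 w 0.253
t 26.45 p [ 0.5535 -0.0075  0.0405] yaw 40.83 ang 222.03 L 107.4 F [ 3.6 -4.  -0.5] M [-0.39 -0.96  0.9 ] Ftan 5.4 Frad -0.03 Mz_ring 1.48 w 0.252
```

View pics/t12c.png

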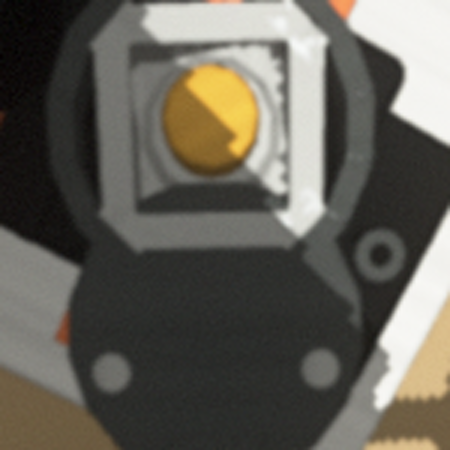

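```bash
python3 -m pendant '-1 0 -0.06 0 0.006;-1 0 -0.13 0 0.012;-1 0 -0.19 0 0.018;-1 0 -0.26 0 0.024;-1 0 -0.32 0 0.03;-1 0.01 -0.39 0 0.036;-1 0.01 -0.45 0 0.042;-1 0.01 -0.52 0 0.048;-1 0.02 -0.58 0 0.054;-1 0.02 -0.64 0 0.06'
python3 -c "
from h import *
tq();look('t13');tq()"
```

```text
t: 27.45
eef_pos: [0.5495, -0.0028, 0.0404]
orientation: [0.947, 0.321, 0.001, 0.002]
wrist_force: [4.0, -4.0, -0.0]
width: 0.255
t 27.45 p [ 0.5495 -0.0028  0.0404] yaw 37.42 ang 218.69 L 107.4 F [ 4. -4. -0.] M [-0.43 -0.93  1.  ] Ftan 5.61 Frad -0.66 Mz_ring 1.604 w 0.255
t 27.5 p [ 0.5494 -0.0027  0.0404] yaw 37.4 ang 218.63 L 107.4 F [ 4.  -4.5  1. ] M [-0.41 -0.85  0.91] Ftan 5.95 Frad -0.31 Mz_ring 1.548 w 0.257
```

View pics/t13c.png

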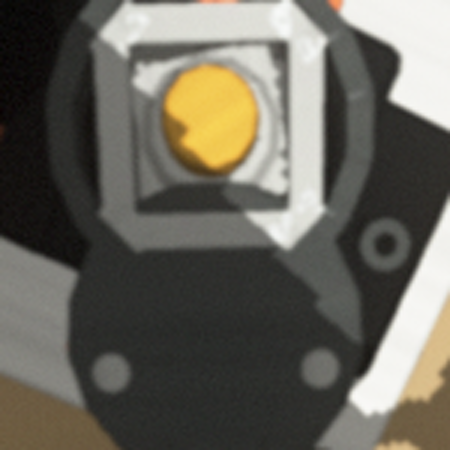

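```bash
python3 -m pendant '-1 0 -0.06 0 0.006;-1 0 -0.13 0 0.012;-1 0 -0.19 0 0.018;-1 0 -0.26 0 0.024;-1 0 -0.32 0 0.03;-1 0.01 -0.39 0 0.036;-1 0.01 -0.45 0 0.042;-1 0.01 -0.52 0 0.048;-1 0.02 -0.58 0 0.054;-1 0.02 -0.64 0 0.06'
python3 -c "
from h import *
tq();look('t14');tq()"
```

```text
t: 28.5
eef_pos: [0.5451, 0.0031, 0.0404]
orientation: [0.957, 0.292, 0.0, 0.001]
wrist_force: [2.5, -4.9, 1.7]
width: 0.252
t 28.5 p [0.5451 0.0031 0.0404] yaw 33.9 ang 214.8 L 107.3 F [ 2.5 -4.9  1.7] M [-0.49 -0.82  0.64] Ftan 5.46 Frad 0.72 Mz_ring 1.229 w 0.252
t 28.55 p [0.5451 0.0033 0.0403] yaw 33.88 ang 214.72 L 107.3 F [ 2.5 -3.7  1.3] M [-0.54 -0.84  0.56] Ftan 4.46 Frad 0.06 Mz_ring 1.043 w 0.253
```

View pics/t14c.png

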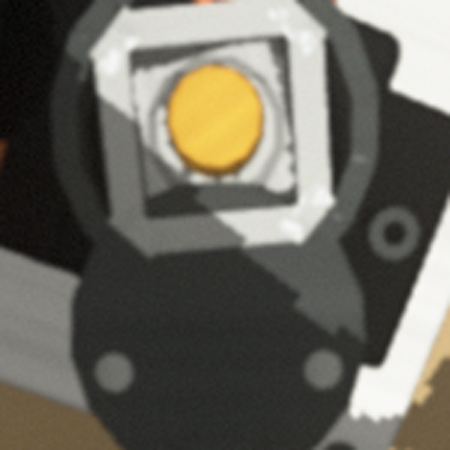

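Tripped: the ring frame is now rotated about 5° against the housing, and the torque fell from about 1.57 to about 1.1. I'm stopping here and easing back into the middle of the play.

```bash
python3 -m pendant '-1 0 0.21 0 -0.02;-1 0.01 0.43 0 -0.04;-1 0.02 0.64 0 -0.06;-1 0.03 0.86 0 -0.08;-1 0.05 1.02 0 -0.095;-1 0.06 1.18 0 -0.11;-1 0.08 1.34 0 -0.125;-1 0.08 1.34 0 -0.125;-1 0.08 1.34 0 -0.125;-1 0.08 1.34 0 -0.125'
python3 -c "
from h import *
tq();look('t15');tq()"
```

```text
t: 29.55
eef_pos: [0.5526, -0.0064, 0.0401]
orientation: [0.936, 0.351, -0.0, -0.0]
wrist_force: [0.6, -3.1, 2.1]
width: 0.254
t 29.55 p [ 0.5526 -0.0064  0.0401] yaw 41.06 ang 221.25 L 107.4 F [ 0.6 -3.1  2.1] M [-0.05 -0.4   0.02] Ftan 2.7 Frad 1.62 Mz_ring 0.308 w 0.254
t 29.6 p [ 0.5526 -0.0064  0.04  ] yaw 41.06 ang 221.24 L 107.3 F [ 0.3 -2.7  2.8] M [-0.06 -0.46  0.  ] Ftan 2.23 Frad 1.61 Mz_ring 0.243 w 0.252
```

View pics/t15c.png

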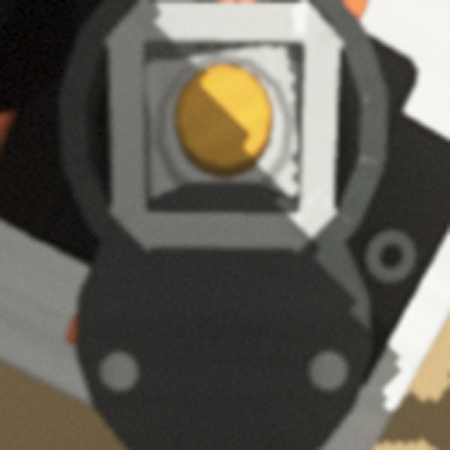

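```bash
python3 -m pendant '-1 0 0.11 0 -0.01;-1 0 0.21 0 -0.02;-1 0 0.32 0 -0.03;-1 0.01 0.43 0 -0.04;-1 0.01 0.54 0 -0.05;-1 0.02 0.64 0 -0.06;-1 0.03 0.75 0 -0.07;-1 0.03 0.75 -0.1 -0.07;-1 0.03 0.75 -0.1 -0.07;-1 0.03 0.75 -0.1 -0.07'
python3 -c "
from h import *
tq();look('t16');tq()"
```

```text
t: 30.6
eef_pos: [0.5576, -0.0117, 0.0406]
orientation: [0.924, 0.383, -0.0, -0.0]
wrist_force: [0.4, 0.5, -2.7]
width: 0.252
t 30.6 p [ 0.5576 -0.0117  0.0406] yaw 45.08 ang 225.16 L 107.3 F [ 0.4  0.5 -2.7] M [ 0.19 -0.14  0.01] Ftan -0.06 Frad -0.69 Mz_ring -0.001 w 0.252
t 30.65 p [ 0.5576 -0.0117  0.0407] yaw 45.09 ang 225.16 L 107.4 F [ 0.5  0.  -3. ] M [ 0.16 -0.13 -0.03] Ftan 0.36 Frad -0.41 Mz_ring 0.012 w 0.253
```

View pics/t16c.png

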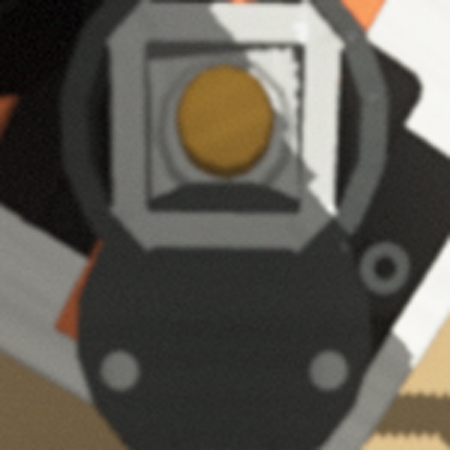

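The torque is zero and the nut sits free in the hole. Lifting straight up.

```bash
python3 -m pendant '-1 0 0 -0.2 0;-1 0 0 -0.5 0;-1 0 0 -0.9 0;-1 0 0 -1.3 0;-1 0 0 -1.8 0;-1 0 0 -2.6 0;-1 0 0 -4 0;-1 0 0 -6 0;-1 0 0 -8 0;-1 0 0 -8 0'
python3 -c "
from h import *
tq();m=viewer.camera_model('wrist');look('t17');np.savez('m_t17.npz',**m);p,Rm,s=tool();np.savez('p_t17.npz',p=p,R=Rm);print(p,s['qpos'])"
```

```text
t: 31.65
eef_pos: [0.5601, -0.0124, 0.1245]
orientation: [0.924, 0.383, 0.003, 0.002]
wrist_force: [1.8, 0.5, -5.6]
width: 0.252
t 31.65 p [ 0.5601 -0.0124  0.1245] yaw 45.09 ang 226.37 L 106.1 F [ 1.8  0.5 -5.6] M [ 0.02 -0.01  0.04] Ftan 0.96 Frad -1.58 Mz_ring 0.146 w 0.252
[ 0.55908784 -0.01219083  0.12277596] [-2.21223053e-01  3.54191987e-01  1.64946027e+00 -5.11129356e-05
  1.13406346e+00  5.62763915e-01]
```

View pics/t17.png

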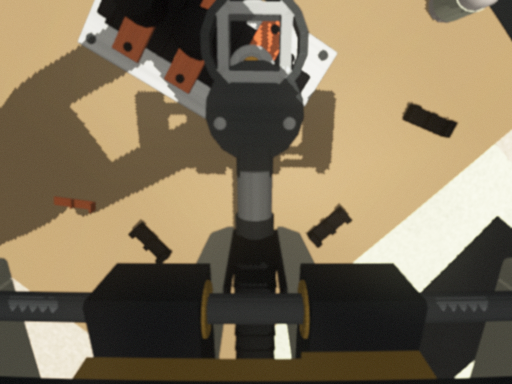

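```bash
python3 -c "
from h import *
go([.570,-.307,.12],8)"
```

```text
shift cm [-20.11  21.59   0.31] turn 0.647 (alt -5.636 )
```

```bash
python3 -m pendant '-1 -1 1 0 0.05;-1 -3 3.2 0 0.13;-1 -5.4 5.8 0 0.21;-1 -8 8.6 0 0.3;-1 -10.6 11.4 0 0.38;-1 -13.2 14.2 0 0.46;-1 -15.8 17 0 0.54;-1 -18 19.3 0 0.6;-1 -19.5 21 0.2 0.64;-1 -20.1 21.6 0.3 0.65'
python3 -c "
from h import *
p,Rm,s=tool();print(p,yaw(Rm),s['width']);go([.570,-.307,.0075],8)"
```

```text
t: 32.7
eef_pos: [0.568, -0.3094, 0.1164]
orientation: [0.998, 0.066, -0.001, -0.0]
wrist_force: [0.4, -0.1, -4.5]
width: 0.251
[ 0.5680049  -0.30942944  0.11642316] 7.588934094026838 0.250860700710014
shift cm [ 0.25 -0.21 10.89] turn -0.007 (alt 6.276 )
```

```bash
python3 -m pendant '-1 0 0 1 0;-1 0 0 3 0;-1 0 0 5.5 0;-1 0 0 8 0;-1 0 0 9.5 0;-1 0 0 10.3 0;-1 0 0 10.7 0;-1 0 0 10.7 0;-1 0 0 10.7 0;-1 0 0 10.7 0'
python3 -c "
from h import *
p,Rm,s=tool();print(p,yaw(Rm),s['width'],s['wrist_force']);look('d1');snap('side','d1s.png')"
```

```text
t: 33.7
eef_pos: [0.5696, -0.3073, 0.0123]
orientation: [0.998, 0.068, 0.001, 0.001]
wrist_force: [-0.2, -0.2, -5.4]
width: 0.253
[ 0.56964706 -0.30728424  0.01230174] 7.8396485586632165 0.2528564126712033 [-0.24847506 -0.24449351 -5.41611586]
```

View pics/d1.png

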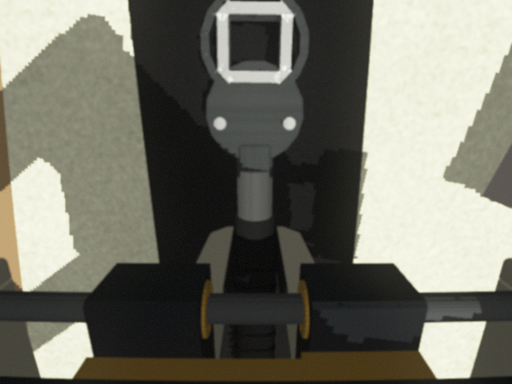

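View pics/d1s.png

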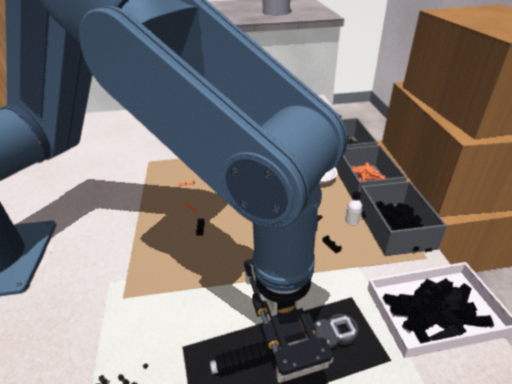

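Over the mat, with the wrench just above it. I'll lower the last few mm slowly.

```bash
python3 -m pendant '-1 0 0 0.15 0;-1 0 0 0.3 0;-1 0 0 0.4 0;-1 0 0 0.5 0;-1 0 0 0.6 0;-1 0 0 0.65 0;-1 0 0 0.7 0;-1 0 0 0.73 0;-1 0 0 0.73 0;-1 0 0 0.73 0'
python3 -c "
from h import *
p,Rm,s=tool();print(p,yaw(Rm),s['width'],s['wrist_force'],s['ft_torque'])"
```

```text
t: 34.8
eef_pos: [0.569, -0.3068, 0.005]
orientation: [0.998, 0.068, 0.0, 0.0]
wrist_force: [-2.1, 1.8, 5.1]
width: 0.256
[ 0.56899553 -0.30675785  0.00495966] 7.846135284208125 0.25589020367107307 [-2.1092424   1.83993041  5.14956936] [ 0.35953991  0.89032398 -0.03707456]
```

```bash
python3 -m pendant '-0.2 0 0 0 0;-0.2 0 0 0 0;-0.2 0 0 0 0;-0.2 0 0 0 0;-0.2 0 0 0 0;-0.2 0 0 0 0;-0.2 0 0 0 0;-0.2 0 0 0 0;-0.2 0 0 0 0;-0.2 0 0 0 0'
python3 -m pendant '-0.2 0 0 -0.3 0;-0.2 0 0 -1 0;-0.2 0 0 -2 0;-0.2 0 0 -4 0;-0.2 0 0 -7 0;-0.2 0 0 -11 0;-0.2 0 0 -15 0;-0.2 0 0 -18 0;-0.2 0 0 -18 0;-0.2 0 0 -18 0'
python3 -c "
from h import *
p,Rm,s=tool();print(p,yaw(Rm),s['width'],s['wrist_force'],s['ft_torque'])
m=viewer.camera_model('wrist');look('e1');np.savez('m_e1.npz',**m);snap('scene','e1s.png')"
```

```text
t: 35.8
eef_pos: [0.569, -0.3068, 0.0038]
orientation: [0.998, 0.068, 0.0, 0.0]
wrist_force: [0.3, 0.2, 0.6]
width: 0.4
t: 36.8
eef_pos: [0.5693, -0.307, 0.1855]
orientation: [0.998, 0.068, 0.001, 0.001]
wrist_force: [-0.4, 0.4, -0.2]
width: 0.399
[ 0.5693133  -0.30699892  0.18546433] 7.840477279025798 0.39945710322661904 [-0.42631897  0.39692869 -0.24683442] [-0.02695543  0.20958953  0.04927383]
```

View pics/e1.png

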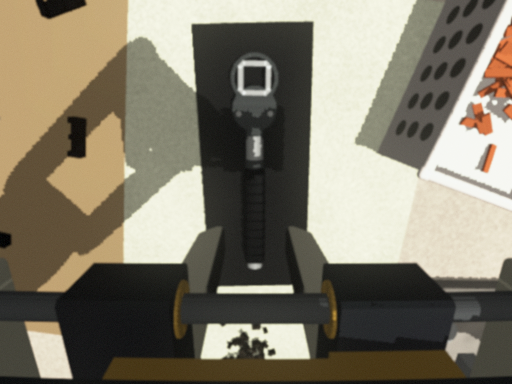

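View pics/e1s.png

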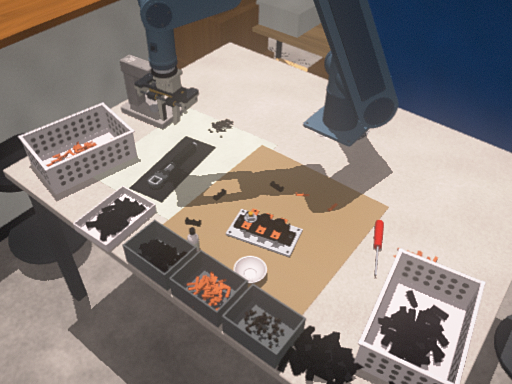

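The wrench lies entirely within the mat (ring at (254,77), end cap at (254,266)) and has been released. I'll run a quick before/after comparison of the other parts.

Run:
```python
import cv2,numpy as np
a=cv2.imread('pics/a_scene.png');b=cv2.imread('pics/e1s.png')
A=a[125:300,120:400];B=b[125:300,120:400]
o=np.vstack([A,B]); cv2.imwrite('pics/cmp.png',cv2.resize(o,None,fx=1.7,fy=1.7))
c=b[195:260,215:315];cv2.imwrite('pics/nutend.png',cv2.resize(c,None,fx=8,fy=8,interpolation=cv2.INTER_CUBIC))
```

```text
(no output)
```

View pics/cmp.png

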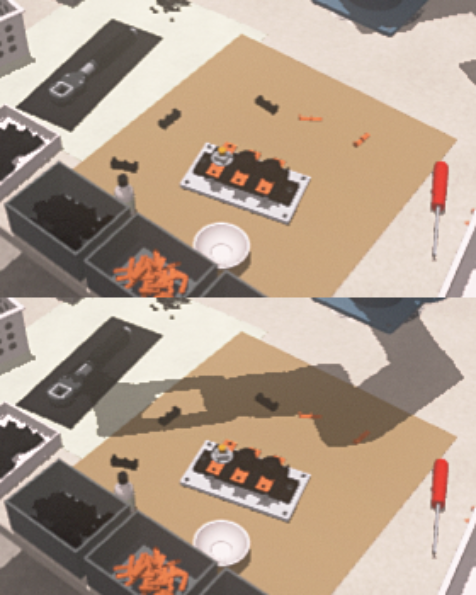

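View pics/nutend.png

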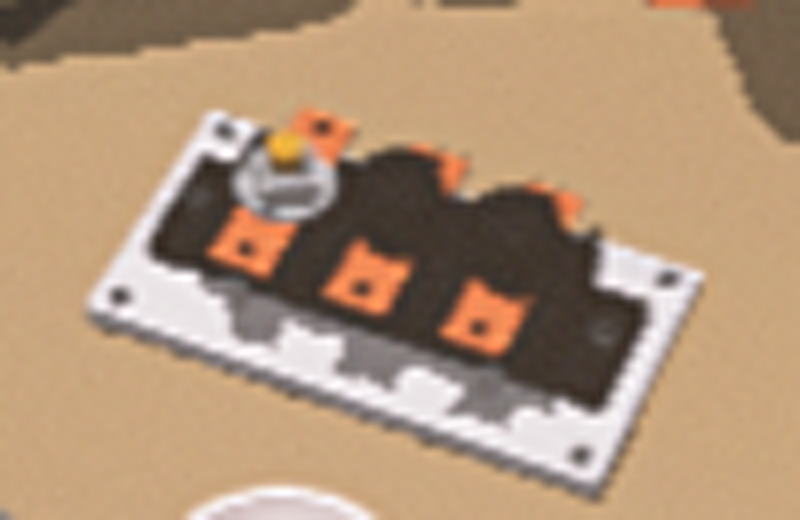

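The other parts are where they were, the nut has turned, and the wrench is on the mat. Handing in.

```bash
python3 -c "
from h import *
workorder.hand_in(); print(readout.observe()['t'])"
```

```text
the job is handed in; nothing more can be done
the job is handed in; nothing more can be done
```

The bare nut is tightened to the wrench's trip, and the wrench lies flat and released on the tool mat. The job was handed in just after t = 36.8 s.

- **Turning:** I gripped the wrench about 107 mm from the ring centre, seated the ring on the washer and turned clockwise in steps of 0.06–0.10 rad. The nut turned roughly 0.9 rad before the wrench tripped.
- **Trip and stop:** The ring frame then showed about 5° against the housing and the measured torque fell from about 1.57 to about 1.1 N m. I stopped there, well short of the 0.30 rad hard stop.
- **Easing off:** I eased back about 0.2 rad, to zero torque and with the nut loose in the ring, so the lift should not have loosened it. Then I lifted straight off.
- **Last checks:** The wrench is wholly within the mat. The gripper is clear above it, with wrist force near 0. In the before/after scene pictures the other parts and the terminal look unmoved.
- **Disagreement:** My torque estimate before the trip (up to about 1.6 N m) was higher than the stated 1.2–1.3 N m. I put this down to wrist-sensor bias or friction, so I relied on the picture of the ring swinging against the housing as proof of the trip.

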